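Changeover at the feeder: sort brass bars and steel caps, load the hopper

TASK

Sort the mixed parts on the bench: lay every brass hex bar in the tip-up tray of the feeder and put every steel cap in the grey bin. Once all the brass bars lie in the tray together, lift its handle to tip them all into the hopper, lower the empty tray fully down again, and only then throw the red-knobbed feed lever right over to its other side. Leave the tape measure and the V-block where they are.

Things in the scene. Friction and masses are not known exactly. Their poses are not given: they have to be found in the camera images.
- bar1: Brass hexagonal bar blank (yellow metal), 80 mm long, 30 mm across flats, dark 16 mm dot on each end, 0.25 to 0.46 kg. Origin at its centre, x along its length (level when it lies on a flat; it starts on a flat, centre 15 mm above the table). May be absent.
- bar2: Brass hexagonal bar blank (yellow metal), 80 mm long, 30 mm across flats, dark 16 mm dot on each end, 0.25 to 0.46 kg. Origin at its centre, x along its length (level when it lies on a flat; it starts on a flat, centre 15 mm above the table). May be absent.
- bar3: Brass hexagonal bar blank (yellow metal), 80 mm long, 30 mm across flats, dark 16 mm dot on each end, 0.25 to 0.46 kg. Origin at its centre, x along its length (level when it lies on a flat; it starts on a flat, centre 15 mm above the table). May be absent.
- bar4: Brass hexagonal bar blank (yellow metal), 80 mm long, 30 mm across flats, dark 16 mm dot on each end, 0.25 to 0.46 kg. Origin at its centre, x along its length (level when it lies on a flat; it starts on a flat, centre 15 mm above the table). May be absent.
- cap1: Round pressed-steel cap (grey metal disc with a raised rim on top), 60 mm diameter, 22 mm high, 0.11 to 0.21 kg. Origin at its centre, z along its axis; lies flat, centre 11 mm above the table. May be absent.
- cap2: Round pressed-steel cap (grey metal disc with a raised rim on top), 60 mm diameter, 22 mm high, 0.11 to 0.21 kg. Origin at its centre, z along its axis; lies flat, centre 11 mm above the table. May be absent.
- cap3: Round pressed-steel cap (grey metal disc with a raised rim on top), 60 mm diameter, 22 mm high, 0.11 to 0.21 kg. Origin at its centre, z along its axis; lies flat, centre 11 mm above the table. May be absent.
- feeder: Fixed feeder, green base with the aluminium tip-up tray on its -y side and a grey sheet-metal hopper on its +y side. Origin on the table below the tray's hinge line; its x runs along the hinge, y points from the tray to the hopper. The hinge is 110 mm above the table. Hopper walls: top at 95 mm next to the hinge, 130 mm at the sides, 160 mm at the far side.
- tray (a joint): Tip angle of the tray about the hinge (rad): 0 fully down, 1.3 the upper stop. It lifts against gravity and a damped hinge (about 5 to 12 N at the handle) and sinks back by itself when let go. At 0 its floor slopes 0.14 rad down towards the handle, so bars in it stay; between about 0.6 and 0.8 they begin to slide over the hinge edge into the hopper, by 1.2 surely.
- tray_handle (a point): Middle of the tray's black handle: a round bar of 14 mm diameter, 130 mm long, parallel to the hinge (feeder x), with 48 mm free between it and the tray's wall. With the tray down it lies about 223 mm from the hinge on feeder -y and 119 mm above the table; it swings up about the hinge, towards +y, to about 320 mm height at 1.2 rad. It can turn within a finger grip.
- tray_in (a point): Centre of the tray's floor (on its upper face); moves with the tray, axes as feeder's when the tray is down. Inside the tray is 200 mm along feeder x and 165 mm along feeder y; walls 40 mm high on three sides (5 mm thick), open at the hinge edge on +y. With the tray down the floor is about 98 mm above the table here, 87 mm at the handle end.
- hopper_in (a point): Centre of the hopper's floor, 12 mm above the table, axes as feeder's. Inside about 244 mm along feeder x and 195 mm along feeder y.
- bin: Fixed grey plastic open bin, 180 mm along its x, 170 mm along its y, 55 mm high, walls and floor 5 mm. Origin at the centre of its underside.
- lever (a joint): Angle of the feed lever (rad): starts at 0 to 0.15, leaning to its base's -x side; 1.0 is the other stop. Light friction (under 2 N at the knob); stays where it is left.
- lever_tip (a point): Centre of the lever's red knob (26 mm ball) at the end of a 100 mm arm, 10 mm thick, that pivots 22 mm above the table at the base's origin; the knob is about 110 mm up at either end of the swing, 122 mm in the middle.
- lever_base: Fixed grey block of the feed lever, 70 x 50 x 25 mm. Origin at the centre of its underside; the lever swings in its x-z plane, from -x (0) to +x (1.0).
- tape: Tape measure lying among the parts: black rounded box 70 x 62 x 34 mm, yellow disc on top. Origin under its centre. To be left alone.
- vblock: Dark steel V-block among the parts, 60 x 45 x 34 mm with a slot along its top (x). Origin under its centre. To be left alone.

How it is judged (in metres and radians):
On the way, in this order (a step that is already met when the one before it is completed fails the run):
1. all the brass bars lie in the tray together (x of bar1 in the frame of tray_in between -0.105 and 0.105 m and y of bar1 in the frame of tray_in between -0.088 and 0.085 m and z of bar1 in the frame of tray_in between -0.02 and 0.07 m and x of bar2 in the frame of tray_in between -0.105 and 0.105 m and y of bar2 in the frame of tray_in between -0.088 and 0.085 m and z of bar2 in the frame of tray_in between -0.02 and 0.07 m and x of bar3 in the frame of tray_in between -0.105 and 0.105 m and y of bar3 in the frame of tray_in between -0.088 and 0.085 m and z of bar3 in the frame of tray_in between -0.02 and 0.07 m and x of bar4 in the frame of tray_in between -0.105 and 0.105 m and y of bar4 in the frame of tray_in between -0.088 and 0.085 m and z of bar4 in the frame of tray_in between -0.02 and 0.07 m), for 0.3 s.
2. the tray has been tipped and all the bars are in the hopper, the tray still raised (x of bar1 in the frame of hopper_in between -0.122 and 0.122 m and y of bar1 in the frame of hopper_in between -0.105 and 0.1 m and z of bar1 in the frame of hopper_in between -0.01 and 0.09 m and x of bar2 in the frame of hopper_in between -0.122 and 0.122 m and y of bar2 in the frame of hopper_in between -0.105 and 0.1 m and z of bar2 in the frame of hopper_in between -0.01 and 0.09 m and x of bar3 in the frame of hopper_in between -0.122 and 0.122 m and y of bar3 in the frame of hopper_in between -0.105 and 0.1 m and z of bar3 in the frame of hopper_in between -0.01 and 0.09 m and x of bar4 in the frame of hopper_in between -0.122 and 0.122 m and y of bar4 in the frame of hopper_in between -0.105 and 0.1 m and z of bar4 in the frame of hopper_in between -0.01 and 0.09 m and value of joint tray above 0.3 rad), for 0.1 s.
3. the tray is fully down again (value of joint tray below 0.05 rad), for 0.2 s.
4. the feed lever is thrown over (value of joint lever above 0.8 rad), for 0.2 s.
At the end, for the whole second after the job is handed in: Every brass bar is in the hopper (centre within its walls, less than 90 mm above its floor), every steel cap in the grey bin (centre within its walls, less than 65 mm above the table), the tray down (below 0.05 rad), the lever thrown (above 0.8 rad), the parts at rest (x of bar1 in the frame of hopper_in between -0.122 and 0.122 m and y of bar1 in the frame of hopper_in between -0.105 and 0.1 m and z of bar1 in the frame of hopper_in between -0.01 and 0.09 m and x of bar2 in the frame of hopper_in between -0.122 and 0.122 m and y of bar2 in the frame of hopper_in between -0.105 and 0.1 m and z of bar2 in the frame of hopper_in between -0.01 and 0.09 m and x of bar3 in the frame of hopper_in between -0.122 and 0.122 m and y of bar3 in the frame of hopper_in between -0.105 and 0.1 m and z of bar3 in the frame of hopper_in between -0.01 and 0.09 m and x of bar4 in the frame of hopper_in between -0.122 and 0.122 m and y of bar4 in the frame of hopper_in between -0.105 and 0.1 m and z of bar4 in the frame of hopper_in between -0.01 and 0.09 m and x of cap1 in the frame of bin between -0.088 and 0.088 m and y of cap1 in the frame of bin between -0.083 and 0.083 m and z of cap1 in the frame of bin between 0 and 0.065 m and x of cap2 in the frame of bin between -0.088 and 0.088 m and y of cap2 in the frame of bin between -0.083 and 0.083 m and z of cap2 in the frame of bin between 0 and 0.065 m and x of cap3 in the frame of bin between -0.088 and 0.088 m and y of cap3 in the frame of bin between -0.083 and 0.083 m and z of cap3 in the frame of bin between 0 and 0.065 m and linear speed of each of bar1, bar2, bar3, bar4, cap1, cap2, cap3 below 0.03 m/s and value of joint tray below 0.05 rad and value of joint lever above 0.8 rad); the robot touches nothing.
It fails at once if the tape measure is moved more than 70 mm (distance of tape from where it was at the start of the episode above 0.07 m).
It fails at once if the V-block is moved more than 70 mm (distance of vblock from where it was at the start of the episode above 0.07 m).
Of bar1, bar2, bar3, bar4 only 3 to 4 are there at a start; the rules pass over those that are not, and their reading is None.
Of cap1, cap2, cap3 only 2 to 3 are there at a start; the rules pass over those that are not, and their reading is None.
At some moment in a run one of bar1, bar2, bar3, bar4, cap1, cap2, cap3 may be knocked a few centimetres aside while the robot is not near it.
Once in a run the grip may slacken for a moment while it holds something.
It also fails if it takes over 208 s, if anything falls off the work surface, if the arm or the gripper's body presses on something with over 40 N, if the wrist force passes 120 N, or if a joint passes its speed limit or range.

ROBOT

A 6-joint arm with a two-finger parallel gripper is mounted at the origin on the work surface. World frame = base frame: x ahead of the robot, y to its left, z up, the work surface at z = 0. Lengths are in mm, angles in rad, forces in N, time in s.
With the tool pointing down it reaches from about 375 to 825 mm from the base axis. Payload 5.5 kg.
Tool frame: the origin (TCP) lies at the very end of the fingers, on their centre line; the grasp point (between the pads) lies 19 mm behind it; z points along the fingers, y is the line along which they close (so a half turn about z gives the same grasp; the last joint's range is limited). The gripper opens to 85 mm and grips with 20 to 120 N. Pads are 22 mm wide; open, the fingers measure 114 mm over their backs; the gripper's body (76 mm by 85 mm) begins 54 mm behind the grasp point. The pads swing forward as they close: fully open they stand 13 mm farther back than shut.
Start: joints at [-1.221, 0.314, -0.047, 1.21, 0, 1.571], TCP at [205.622, -563.661, 231.299] pointing down, gripper open.
Joint ranges: [-2.67, 2.67], [-0.69, 1.73], [-1.03, 1.25], [-2.08, 2.16], [-1.42, 1.45], [-3.14, 3.14]. Speed limits (rad/s): [2.39, 2.39, 3.01, 3.14, 3.14, 3.14].

INTERFACE

Orientations are given as [roll, pitch, yaw] about the fixed x, y, z axes, in that order (R = Rz(yaw) Ry(pitch) Rx(roll)).
In Python, from workcell import arm gives the robot as it stands.
- The arm moves only by the shell command python3 nudge.py 'ROWS' [OPENING] [FORCE]. ROWS is a JSON list of rows, 1 to 5 of them, each of 6 numbers: dx, dy, dz in mm, then a rotation vector rx, ry, rz in rad; each row is the pose to reach, as a shift and turn from the pose commanded when the command began, along the tool's axes at that moment; what a row does not reach only later rows make up. A row lasts 1/12 s, in which the tool goes at most 41.7 mm and 0.125 rad, less where a joint would pass 70% of its speed; a pose out of reach is approached as far as the arm can. OPENING is the finger opening in mm, set as the command begins (- or left out keeps the last). The fingers move at their own pace and stop on an object; FORCE is the grip in N (left out, the last holds). Time passes only in rows, so rows that do not move let the fingers close. It prints the time, the measured TCP pose, the force, the opening and the grip force at its end.
- arm.read_state(): the state, without advancing time (a new reading comes with each control period).
- arm.capture(name): name is "side" or "top" or "wrist"; returns a dict with "color" (480x640x3 uint8, red, green, blue), "intrinsics" (3x3 intrinsics, pixels), "world_from_camera" (4x4, takes a point from camera to world coordinates). Camera axes: x right, y up, looking along -z (the intrinsics and any distortion apply to the point x, -y, -z); pixel columns grow to the right and rows downward; lengths in mm; the calibration is good to about 2 mm. A picture is of the moment at which its call begins. There is no depth.
- arm.close_job(): hands the job in; it is judged then, once.
The state is a dict: "time": time; "joints": joint angles; "joint_velocities": joint speeds; "joint_efforts": joint torques, N m; "tcp_pos": TCP position; "tool_rot": TCP orientation; "contact_force": force on the tool from outside, world axes, zero at the start; "moment": the same for the moment, N m; "gripper_width": finger opening in mm; "grasp_force": force on a finger pad.
Only numpy, scipy, OpenCV 4.12 (cv2) and the standard library are available. Lean on these libraries where they do the work, as an engineer would, in place of code of your own. Each camera call takes 0.05 s, during which the arm holds its last target. There are 200 camera calls.

## Working session

There is one attempt and no reset: what is moved stays moved. The work goes in short steps, Python scripts to look and compute and a shell command to move; the robot and the scene stay as the last step left them, time stands still between calls to the robot, and variables do not carry over. Pictures are saved under pics/ and viewed, at most 14 in all, crops included, and the job is handed in when it is done.

```bash
ls; mkdir -p pics; python3 - <<'E'
from workcell import arm
import cv2
for n in("top","side"):
    c=arm.capture(n); cv2.imwrite(f"pics/{n}0.png",c["color"][...,::-1]); print(n,c["intrinsics"],c["world_from_camera"].round(3), [k for k in c])
print(arm.read_state())
E
```

```text
nudge.py
pics
workcell.py
top [[589.51411078   0.         322.40208362]
 [  0.         589.51411078 246.67932564]
 [  0.           0.           1.        ]] [[-1.000000e-02  9.830000e-01 -1.840000e-01  2.966820e+02]
 [-1.000000e+00 -1.100000e-02 -3.000000e-03  3.352600e+01]
 [-5.000000e-03  1.840000e-01  9.830000e-01  1.351881e+03]
 [ 0.000000e+00  0.000000e+00  0.000000e+00  1.000000e+00]] ['color', 'intrinsics', 'world_from_camera']
side [[571.77075173   0.         324.40797558]
 [  0.         571.77075173 232.89324013]
 [  0.           0.           1.        ]] [[-9.930000e-01  9.000000e-02 -7.100000e-02  4.167350e+02]
 [-1.140000e-01 -7.590000e-01  6.420000e-01  9.909560e+02]
 [ 4.000000e-03  6.450000e-01  7.640000e-01  1.244326e+03]
 [ 0.000000e+00  0.000000e+00  0.000000e+00  1.000000e+00]] ['color', 'intrinsics', 'world_from_camera']
{'time': 0.1, 'joints': array([-1.22097954e+00,  3.14147208e-01, -4.79767468e-02,  1.21016655e+00,
        1.06454983e-05,  1.57082424e+00]), 'joint_velocities': array([-0.00042617, -0.00258809,  0.00266664, -0.00022073,  0.00058623,
       -0.00072915]), 'joint_efforts': array([-6.28392570e-06, -5.40767097e+01,  3.40541089e+01,  1.11312320e-02,
        3.36806636e-05,  1.11810968e-05]), 'tcp_pos': array([ 205.46609354, -563.18691129,  230.52663961]), 'tool_rot': array([-3.14009848e+00, -1.06037853e-05,  3.49788858e-01]), 'contact_force': array([-0.54689955,  0.24392111, -0.20215206]), 'moment': array([0.03965135, 0.00481035, 0.0374872 ]), 'grasp_force': 0.0, 'gripper_width': 85.50256785527462}
```
View pics/top0.png

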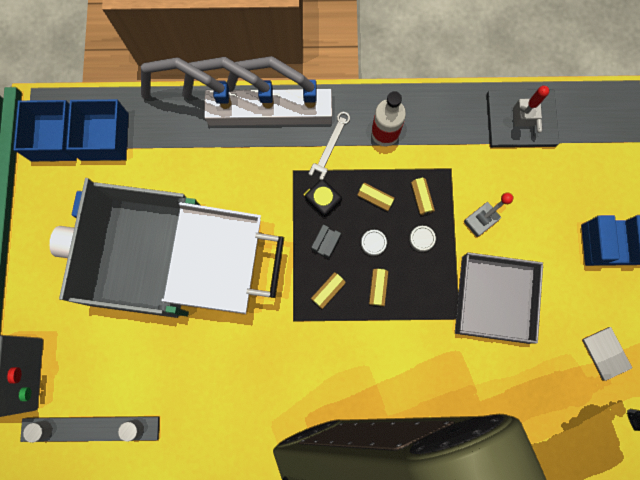

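View pics/side0.png

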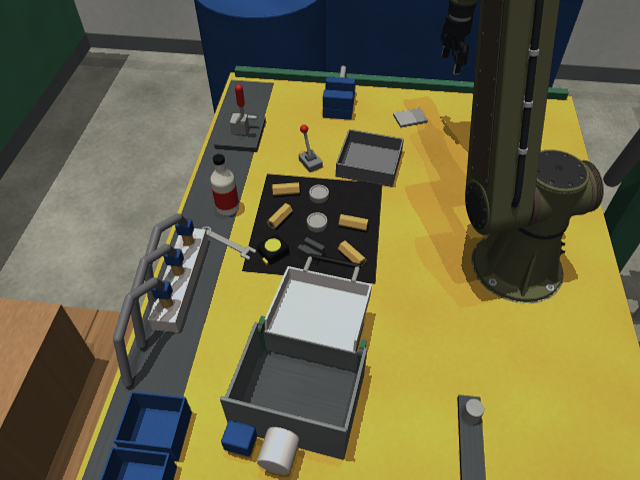

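The top view shows four brass bars near (376,196), (423,195), (328,290) and (379,287), and two caps at (374,242) and (423,238). The tape is at (323,197) and the V-block at (326,240). The bin is around (499,298), the lever knob at (507,198), and the black tray handle near x=280. The side view confirms the layout.

```bash
cat > h.py <<'E'
from workcell import arm
import numpy as np, cv2
from scipy.spatial.transform import Rotation as Ro
def px2w(c,uv,z):
    K,T=c["intrinsics"],c["world_from_camera"]; uv=np.atleast_2d(np.float64(uv))
    d=np.c_[(uv-K[:2,2])/K[0,0],np.ones(len(uv))]*[1,-1,-1]@T[:3,:3].T
    o=T[:3,3]; return (o+d*((z-o[2])/d[:,2])[:,None])[:,:2]
def tri(uvs):
    """least squares point from [(capture,uv),...]"""
    A=0;b=0
    for c,uv in uvs:
        K,T=c["intrinsics"],c["world_from_camera"]
        d=T[:3,:3]@(np.r_[(np.array(uv)-K[:2,2])/K[0,0],1]*[1,-1,-1]); d/=np.linalg.norm(d)
        P=np.eye(3)-np.outer(d,d); A=A+P; b=b+P@T[:3,3]
    return np.linalg.solve(A,b)
def blobs(m,amin=60):
    return [k for k in cv2.findContours(m.astype(np.uint8),cv2.RETR_EXTERNAL,cv2.CHAIN_APPROX_NONE)[0] if cv2.contourArea(k)>amin]
def parts(c=None,roi=(150,335,285,470)):
    c=c or arm.capture("top"); hsv=cv2.cvtColor(c["color"],cv2.COLOR_RGB2HSV).astype(int); H,S,V=np.moveaxis(hsv,2,0)
    R=np.zeros(H.shape,bool); R[roi[0]:roi[1],roi[2]:roi[3]]=1
    bars=[];caps=[]
    for k in blobs((H>12)&(H<35)&(S>70)&(V>90)&R,250):
        q=px2w(c,k[:,0],18).astype(np.float32); (p,(w,h),a)=cv2.minAreaRect(q)
        if 25<min(w,h)<48 and 65<max(w,h)<100:
            a=np.deg2rad(a+(90 if h>w else 0)); a=(a+np.pi/2)%np.pi-np.pi/2
            bars.append((*np.round(p,1),round(a,3),round(max(w,h)),round(min(w,h)),*np.round(k[:,0].mean(0))))
    for k in blobs((S<60)&(V>110)&R,250):
        q=px2w(c,k[:,0],18).astype(np.float32); (p,(w,h),a)=cv2.minAreaRect(q)
        if 48<min(w,h) and max(w,h)<75: caps.append((*np.round(p,1),round(w),round(h)))
    return bars,caps
def plan(*wps):
    """deltas in tool axes, waypoint after waypoint (x,y,z,yaw; tool down)"""
    s=arm.read_state(); p=s["tcp_pos"]; R=Ro.from_euler("xyz",s["tool_rot"])
    for x,y,z,yaw in wps:
        yaw0=R.as_euler("xyz")[2]; yaw=yaw0+(yaw-yaw0+np.pi/2)%np.pi-np.pi/2
        R1=Ro.from_euler("xyz",[np.pi,0,yaw]); t=np.array([x,y,z]); d=R.inv().apply(t-p); rv=(R.inv()*R1).as_rotvec()
        print("d",d.round(1).tolist(),"rv",rv.round(3).tolist(),"rows",round(max(np.linalg.norm(d)/41.7,np.linalg.norm(rv)/.125),1),"yaw",round(yaw,2)); p,R=t,R1
E
python3 - <<'E'
from h import *
t,s=arm.capture("top"),arm.capture("side")
for g in parts(t): print(*g,sep="\n")
cent={}
for n,c,roi in(("top",t,(170,260,460,540)),("side",s,(110,150,285,330))):
    hsv=cv2.cvtColor(c["color"],cv2.COLOR_RGB2HSV); m=((hsv[...,0]<6)|(hsv[...,0]>174))&(hsv[...,1]>150)&(hsv[...,2]>90)
    M=np.zeros_like(m); M[roi[0]:roi[1],roi[2]:roi[3]]=1
    cent[n]=[cv2.minEnclosingCircle(k) for k in blobs(m&M,15)]
print(cent); print("knob",tri([(t,cent["top"][0][0]),(s,cent["side"][0][0])]))
# handle: dark pixels in top
g=t["color"].max(2); 
for k in blobs((g<70)&(np.indices(g.shape)[1]>255)&(np.indices(g.shape)[1]<291)&(np.indices(g.shape)[0]>225)&(np.indices(g.shape)[0]<305),40):
    r=cv2.minAreaRect(k); print("handle",r,px2w(t,cv2.boxPoints(r),119).round(0).tolist())
cv2.imwrite("pics/fe.png",cv2.resize(t["color"][165:330,50:300,::-1],None,fx=3,fy=3,interpolation=2))
cv2.imwrite("pics/bl.png",cv2.resize(t["color"][180:350,440:560,::-1],None,fx=3.5,fy=3.5,interpolation=2))
E
```

```text
(np.float64(447.4), np.float64(25.2), np.float64(-0.744), 83, 36, np.float64(328.0), np.float64(290.0))
(np.float64(453.6), np.float64(-89.0), np.float64(-0.14), 83, 35, np.float64(378.0), np.float64(287.0))
(np.float64(666.0), np.float64(-87.5), np.float64(1.06), 83, 35, np.float64(375.0), np.float64(196.0))
(np.float64(667.4), np.float64(-197.5), np.float64(0.227), 84, 36, np.float64(423.0), np.float64(196.0))
(np.float64(556.5), np.float64(-80.6), 58, 56)
(np.float64(565.8), np.float64(-193.8), 59, 57)
{'top': [((507.0, 198.0), 5.385264873504639)], 'side': [((303.5, 128.0), 3.6401548385620117)]}
knob [ 631.55895373 -362.79895831  118.40304378]
handle ((276.2055358886719, 266.8202209472656), (5.640303134918213, 60.66764831542969), 7.907162666320801) [[423.0, 150.0], [551.0, 133.0], [549.0, 121.0], [421.0, 138.0]]
```

View pics/fe.png

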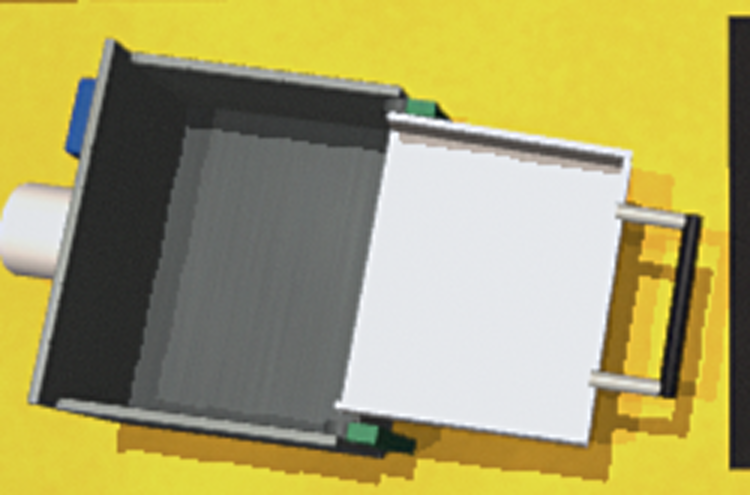

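View pics/bl.png

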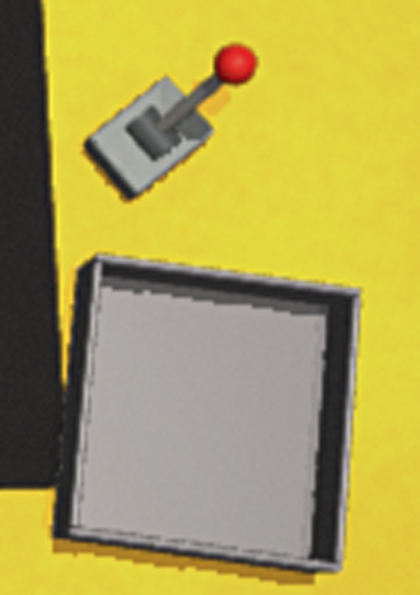

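The feeder crop shows the tray open towards the handle, whose bar runs from about (281,237) to (273,297). In the lever and bin crop the knob leans up and to the right of its base. The bin's rim corners, in crop pixels, are (97,255), (360,290), (342,570) and (55,537).

```bash
cat >> h.py <<'E'
FY=-0.132; fx=np.array([np.cos(FY),np.sin(FY)]); fy=np.array([-np.sin(FY),np.cos(FY)])
E
python3 - <<'E'
from h import *
t=arm.capture("top")
f=lambda q,z,s,o: px2w(t,np.array(q)/s+o,z)
b=f([(97,255),(360,290),(342,570),(55,537)],55,3.5,(440,180)); print("bin",b.round(),b.mean(0))
l=f([(167,78),(212,128),(133,198),(85,145)],25,3.5,(440,180)); print("lever",l.round(),l.mean(0))
print("trayfloor centre", f([(388,112),(625,160),(587,443),(342,408)],0,3,(50,165)).round(), f([(487,278)],98,3,(50,165)))
print("handle",f([(693,215),(670,397)],122,3,(50,165)))
print("tray wall back corners z110+", f([(388,116),(342,406)],110,3,(50,165)))
plan((447.4,25.2,130,-0.744),(447.4,25.2,3,-.744))
plan((453.6,-89,130,-0.14),(453.6,-89,3,-.14))
E
```

```text
bin [[ 522. -287.]
 [ 498. -452.]
 [ 322. -427.]
 [ 344. -251.]] [ 421.66155297 -354.36647189]
lever [[ 646. -347.]
 [ 611. -375.]
 [ 565. -320.]
 [ 601. -290.]] [ 605.81504987 -333.09163812]
trayfloor centre [[661. 375.]
 [620. 188.]
 [399. 214.]
 [427. 402.]] [[510.26655425 274.90795243]]
handle [[549.91100951 124.98570667]
 [420.68052794 140.67880523]]
tray wall back corners z110+ [[628.17809752 347.32090644]
 [418.05356884 372.47678728]]
d [428.9, -470.0, 101.3] rv [-0.001, 0.0, 1.094] rows 15.5 yaw -0.74
d [-0.0, -0.0, 127.0] rv [0.0, 0.0, 0.0] rows 3.0 yaw -0.74
d [395.6, -360.6, 101.2] rv [-0.001, 0.0, 0.49] rows 13.1 yaw -0.14
d [0.0, -0.0, 127.0] rv [0.0, 0.0, 0.0] rows 3.0 yaw -0.14
```

```bash
sed -i 's/^FY=-0.132/FY=-0.122/' h.py; cat >> h.py <<'E'
def tr(u,v): return np.array([505,273])+u*fx+v*fy
E
python3 nudge.py '[[160,-144,40,0,0,0],[160,-144,40,0,0,0],[160,-144,40,0,0,0],[160,-144,40,0,0,0],[160,-144,40,0,0,0]]' 60 60
python3 nudge.py '[[150,-140,40,0,0,0],[150,-140,40,0,0,0],[150,-140,40,0,0,0],[150,-140,40,0,0,0],[150,-140,40,0,0,0]]'
python3 nudge.py '[[85.6,-76.6,21.2,0,0,0.49],[85.6,-76.6,21.2,0,0,0.49],[85.6,-76.6,21.2,0,0,0.49],[85.6,-76.6,21.2,0,0,0.49],[85.6,-76.6,21.2,0,0,0.49]]'
python3 - <<'E'
from h import *
print(arm.read_state()["tool_rot"]); plan((453.6,-89,60,-0.14),(453.6,-89,3,-.14))
c=arm.capture("wrist"); cv2.imwrite("pics/w1.png",c["color"][...,::-1])
E
```

```text
time: 0.67
tcp_pos: [302.0, -381.0, 192.8]
tool_rot: [3.142, -0.0, 0.349]
contact_force: [-0.0, -0.5, 0.2]
gripper_width: 60.2
grasp_force: 0.0
time: 1.08
tcp_pos: [394.8, -198.6, 153.3]
tool_rot: [3.141, -0.001, 0.349]
contact_force: [0.7, -0.5, 0.2]
gripper_width: 60.1
grasp_force: 0.0
time: 1.5
tcp_pos: [449.3, -96.5, 131.6]
tool_rot: [-3.141, 0.001, -0.141]
contact_force: [0.8, -1.0, -1.3]
gripper_width: 60.1
grasp_force: 0.0
[-3.14072161e+00  5.39500252e-04 -1.41372779e-01]
d [3.3, -7.9, 71.6] rv [-0.001, 0.001, -0.001] rows 1.7 yaw -0.14
d [0.0, -0.0, 57.0] rv [0.0, 0.0, 0.0] rows 1.4 yaw -0.14
```

View pics/w1.png

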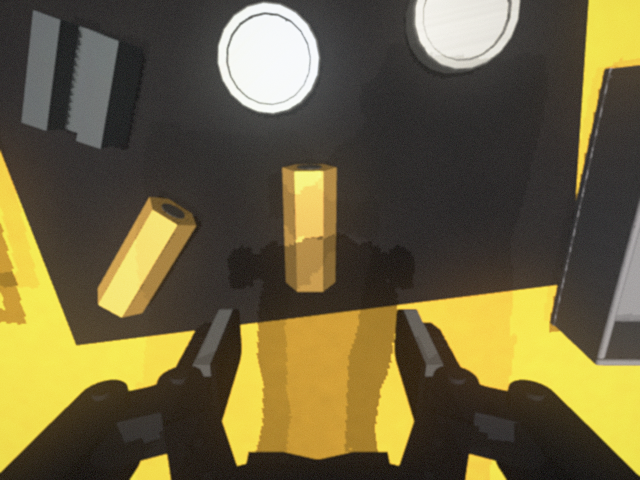

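The wrist view shows the bar centred between the open fingers near (310,228), aligned with the tool.

```bash

python3 nudge.py '[[0,0,80,0,0,0],[0,0,80,0,0,0],[0,0,110,0,0,0],[0,0,110,0,0,0],[0,0,110,0,0,0]]'
python3 - <<'E'
from h import *
plan((453.6,-89,3,-.14))
E
```

```text
time: 1.97
tcp_pos: [446.7, -99.1, 21.4]
tool_rot: [-3.141, 0.004, -0.14]
contact_force: [1.1, 0.1, 0.4]
gripper_width: 60.1
grasp_force: 0.0
d [5.5, -10.9, 18.4] rv [-0.0, 0.004, 0.0] rows 0.5 yaw -0.14
```

```bash

python3 nudge.py '[[5.5,-10.9,0,0,0,0],[5.5,-10.9,18.4,0,0,0],[5.5,-10.9,18.4,0,0,0]]' - 60
python3 nudge.py '[[0,0,0,0,0,0],[0,0,0,0,0,0],[0,0,0,0,0,0],[0,0,0,0,0,0],[0,0,0,0,0,0]]' 0 80
python3 nudge.py '[[0,0,-30,0,0,0],[0,0,-70,0,0,0],[0,0,-110,0,0,0],[0,0,-150,0,0,0],[0,0,-180,0,0,0]]'
python3 - <<'E'
from h import *
x,y=tr(50,38); print(x,y); plan((x,y,184,FY),(x,y,111,FY),(x,y,184,FY))
E
```

```text
time: 2.22
tcp_pos: [457.2, -88.8, 4.5]
tool_rot: [-3.141, -0.002, -0.139]
contact_force: [-1.5, 0.2, -0.8]
gripper_width: 60.0
grasp_force: 0.0
time: 2.63
tcp_pos: [456.7, -89.9, 6.0]
tool_rot: [3.14, -0.003, -0.14]
contact_force: [-2.5, -1.0, 10.5]
gripper_width: 31.4
grasp_force: 78.3
time: 3.05
tcp_pos: [455.9, -89.2, 188.1]
tool_rot: [-3.142, -0.003, -0.14]
contact_force: [1.7, -0.5, -2.8]
gripper_width: 31.2
grasp_force: 81.6
559.2528694839916 304.6326753966998
d [47.2, -404.4, 4.2] rv [-0.0, -0.003, -0.018] rows 9.8 yaw -0.12
d [-0.0, -0.0, 73.0] rv [0.0, 0.0, 0.0] rows 1.8 yaw -0.12
d [0.0, 0.0, -73.0] rv [0.0, 0.0, 0.0] rows 1.8 yaw -0.12
```

```bash

python3 nudge.py '[[5,-40,0,0,0,0],[10,-80,0,0,0,0],[15,-120,0,0,0,0],[20,-160,0,0,0,0],[23,-200,0,0,0,0]]'
python3 nudge.py '[[5,-40,0,0,0,-0.018],[10,-80,0,0,0,-0.018],[15,-120,0,0,0,-0.018],[20,-160,0,0,0,-0.018],[24,-200,0,0,0,-0.018]]'
python3 nudge.py '[[0,-4,30,0,0,0],[0,-4,50,0,0,0],[0,-4,50,0,0,0]]'
python3 - <<'E'
from h import *
x,y=tr(50,38); plan((x,y,112,FY)); print(arm.read_state()["gripper_width"])
c=arm.capture("wrist"); cv2.imwrite("pics/w2.png",c["color"][...,::-1])
E
```

```text
time: 3.47
tcp_pos: [485.3, -30.6, 182.7]
tool_rot: [-3.107, 0.003, -0.086]
contact_force: [-0.9, -0.2, -3.1]
gripper_width: 31.0
grasp_force: 81.6
time: 3.88
tcp_pos: [513.9, 17.0, 188.4]
tool_rot: [-3.072, 0.002, -0.011]
contact_force: [0.2, 0.4, -3.6]
gripper_width: 31.1
grasp_force: 81.6
time: 4.13
tcp_pos: [510.8, 20.4, 135.4]
tool_rot: [-3.069, 0.008, -0.006]
contact_force: [-1.1, -0.3, -3.4]
gripper_width: 31.2
grasp_force: 81.6
d [47.0, -282.2, 43.4] rv [-0.072, 0.012, 0.116] rows 6.9 yaw -0.12
31.179823871321496
```

View pics/w2.png

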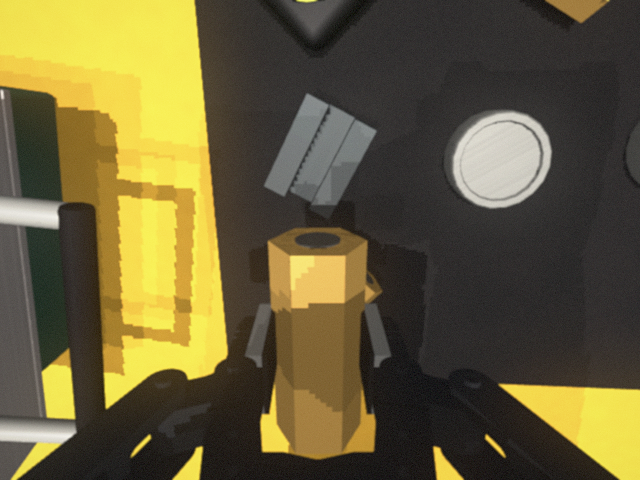

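The wrist view shows the bar firmly held and centred. The move came up short and drifted in orientation, so I'll check the joints.

```bash
python3 - <<'E'
from h import *
print(arm.read_state()["joints"].round(3))
E
python3 nudge.py '[[47,-41,-50,-0.07,0.012,0.116],[47,-41,-50,-0.07,0.012,0.116],[47,-41,-50,-0.07,0.012,0.116],[47,-41,-50,-0.07,0.012,0.116],[47,-41,-50,-0.07,0.012,0.116]]'
python3 - <<'E'
from h import *
print(arm.read_state()["joints"].round(3))
x,y=tr(50,38); plan((x,y,184,FY))
E
```

```text
[-0.007  0.214 -0.402  0.961  0.072  3.141]
time: 4.6
tcp_pos: [556.2, -18.7, 192.0]
tool_rot: [-3.102, -0.006, -0.056]
contact_force: [-0.0, -0.2, -3.5]
gripper_width: 31.5
grasp_force: 81.6
[-0.057  0.245 -0.229  1.09   0.04   3.141]
d [-15.2, -322.4, 20.8] rv [-0.04, -0.005, 0.066] rows 7.8 yaw -0.12
```

Joint 6 is at its limit (3.14), so I'll turn the tool half a turn the other way.

```bash

python3 nudge.py '[[0,0,0,-0.04,-0.005,-0.1],[0,0,0,-0.04,-0.005,-0.2],[0,0,0,-0.04,-0.005,-0.32],[0,0,0,-0.04,-0.005,-0.44],[0,0,0,-0.04,-0.005,-0.56]]'
for i in 1 2 3 4; do python3 nudge.py '[[0,0,0,0,0,-0.12],[0,0,0,0,0,-0.24],[0,0,0,0,0,-0.36],[0,0,0,0,0,-0.48],[0,0,0,0,0,-0.6]]' >/dev/null; done
python3 nudge.py '[[0,0,0,0,0,-0.1],[0,0,0,0,0,-0.1],[0,0,0,0,0,-0.1]]'
python3 - <<'E'
from h import *
print(arm.read_state()["joints"].round(3))
x,y=tr(50,38); plan((x,y,186,FY),(x,y,112,FY))
E
```

```text
time: 5.02
tcp_pos: [554.2, -17.9, 190.2]
tool_rot: [3.137, -0.008, 0.511]
contact_force: [1.0, 0.9, -4.1]
gripper_width: 31.1
grasp_force: 81.6
time: 6.93
tcp_pos: [554.7, -18.1, 190.4]
tool_rot: [3.14, 0.01, 3.002]
contact_force: [0.7, 0.1, -3.9]
gripper_width: 31.1
grasp_force: 81.6
[-0.033  0.241 -0.238  1.082  0.     0.107]
d [40.5, 320.2, 4.5] rv [0.001, 0.01, -0.018] rows 7.7 yaw 3.02
d [-0.0, -0.0, 74.0] rv [0.0, 0.0, 0.0] rows 1.8 yaw 3.02
```

```bash

python3 nudge.py '[[5,39,0,0,0,0],[10,78,0,0,0,0],[15,117,0,0,0,0],[20,156,0,0,0,0],[25,195,0,0,0,0]]'
python3 nudge.py '[[5,40,2,0,0.01,-0.018],[10,80,4,0,0.01,-0.018],[15.5,125,4.5,0,0.01,-0.018],[15.5,125,4.5,0,0.01,-0.018]]'
python3 - <<'E'
from h import *
x,y=tr(50,38); plan((x,y,112,FY)); t=arm.read_state(); print(t["gripper_width"])
E
```

```text
time: 7.35
tcp_pos: [556.9, 179.8, 190.8]
tool_rot: [3.14, 0.011, 3.001]
contact_force: [0.5, 0.4, -3.2]
gripper_width: 31.2
grasp_force: 81.7
time: 7.68
tcp_pos: [558.4, 311.0, 185.7]
tool_rot: [3.137, 0.0, 3.025]
contact_force: [0.4, -0.5, -2.9]
gripper_width: 31.2
grasp_force: 81.8
d [-1.5, -6.6, 73.6] rv [0.005, -0.0, 0.006] rows 1.8 yaw 3.02
31.193934393937084
```

```bash

python3 nudge.py '[[-1.5,-6.6,35,0,0,0],[-1.5,-6.6,60,0,0,0],[-1.5,-6.6,70,0,0,0],[-1.5,-6.6,73,0,0,0],[-1.5,-6.6,73,0,0,0]]'
python3 nudge.py '[[0,0,0,0,0,0],[0,0,0,0,0,0],[0,0,0,0,0,0]]' 48
python3 nudge.py '[[0,0,-10,0,0,0],[0,0,-40,0,0,0],[0,0,-74,0,0,0],[0,0,-74,0,0,0]]'
python3 nudge.py '[[0,-40,0,0,0,0],[0,-80,0,0,0,0],[0,-120,0,0,0,0],[0,-160,0,0,0,0],[0,-200,0,0,0,0]]' 60
python3 - <<'E'
from h import *
c=arm.capture("top"); b,k=parts(c); print(*b,*k,sep="\n"); cv2.imwrite("pics/t2.png",c["color"][150:350,50:480,::-1])
E
```

```text
time: 8.1
tcp_pos: [559.7, 296.9, 112.9]
tool_rot: [3.141, -0.0, 3.021]
contact_force: [-0.1, -1.1, -3.4]
gripper_width: 30.9
grasp_force: 81.8
time: 8.35
tcp_pos: [561.9, 298.0, 115.7]
tool_rot: [3.138, 0.004, 3.021]
contact_force: [0.7, 1.1, -0.0]
gripper_width: 48.0
grasp_force: 0.0
time: 8.68
tcp_pos: [563.9, 299.1, 196.1]
tool_rot: [3.134, 0.011, 3.022]
contact_force: [1.9, 0.4, 0.9]
gripper_width: 48.2
grasp_force: 0.0
time: 9.1
tcp_pos: [536.6, 97.2, 188.9]
tool_rot: [3.14, 0.004, 3.022]
contact_force: [0.1, -0.3, 0.8]
gripper_width: 59.8
grasp_force: 0.0
(np.float64(666.3), np.float64(-87.6), np.float64(1.08), 83, 36, np.float64(375.0), np.float64(196.0))
(np.float64(667.4), np.float64(-197.5), np.float64(0.232), 85, 36, np.float64(423.0), np.float64(196.0))
(np.float64(556.5), np.float64(-80.6), 57, 58)
(np.float64(565.7), np.float64(-193.8), 58, 59)
```

View pics/t2.png

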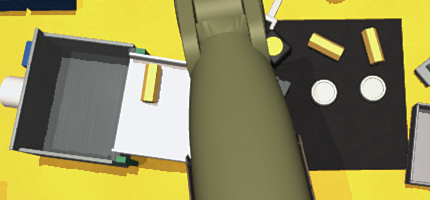

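The crop shows the first bar lying in the tray at about (150,83). The four remaining loose parts that are visible haven't moved.

```bash
python3 - <<'E'
from h import *
plan((447.4,25.2,70,2.398),(447.4,25.2,5,2.398))
E
```

```text
d [79.6, -75.3, 118.9] rv [-0.003, 0.004, 0.619] rows 5.0 yaw 2.4
d [0.0, -0.0, 65.0] rv [0.0, 0.0, 0.0] rows 1.6 yaw 2.4
```

```bash

python3 nudge.py '[[16,-15,20,0,0,0.12],[32,-30,40,0,0,0.24],[48,-45,65,0,0,0.36],[64,-60,90,0,0,0.48],[79.6,-75.3,119,0,0,0.6]]'
python3 nudge.py '[[0,0,0,0,0,0.019],[0,0,0,0,0,0.019]]'
python3 - <<'E'
from h import *
plan((447.4,25.2,5.5,2.398))
print(*parts()[0],sep="\n")
E
```

```text
time: 9.57
tcp_pos: [449.6, 33.3, 69.1]
tool_rot: [3.137, 0.003, 2.416]
contact_force: [0.8, 0.4, -0.5]
gripper_width: 60.3
grasp_force: 0.0
time: 9.73
tcp_pos: [446.7, 33.1, 67.6]
tool_rot: [3.142, -0.001, 2.402]
contact_force: [0.2, 0.8, 0.4]
gripper_width: 59.9
grasp_force: 0.0
d [-6.0, -5.3, 62.1] rv [0.0, -0.001, 0.004] rows 1.5 yaw 2.4
(np.float64(666.2), np.float64(-87.6), np.float64(1.077), 83, 36, np.float64(375.0), np.float64(196.0))
(np.float64(667.4), np.float64(-197.5), np.float64(0.232), 85, 36, np.float64(423.0), np.float64(196.0))
```

```bash

python3 nudge.py '[[-6,-5.3,20,0,0,0],[-6,-5.3,50,0,0,0],[-6,-5.3,62,0,0,0],[-6,-5.3,62,0,0,0]]'
python3 nudge.py '[[0,0,0,0,0,0],[0,0,0,0,0,0],[0,0,0,0,0,0],[0,0,0,0,0,0],[0,0,0,0,0,0]]' 0 80
python3 nudge.py '[[0,0,-30,0,0,0],[0,0,-70,0,0,0],[0,0,-110,0,0,0],[0,0,-150,0,0,0],[0,0,-180,0,0,0]]'
python3 nudge.py '[[0,0,0,0,0,-0.12],[0,0,0,0,0,-0.24],[0,0,0,0,0,-0.36],[0,0,0,0,0,-0.48],[0,0,0,0,0,-0.6]]'
python3 nudge.py '[[0,0,0,0,0,-0.02],[0,0,0,0,0,-0.02]]'
python3 - <<'E'
from h import *
x,y=tr(-50,38); plan((x,y,186,FY),(x,y,113,FY))
E
```

```text
time: 10.12
tcp_pos: [450.4, 26.1, 5.4]
tool_rot: [3.14, 0.0, 2.405]
contact_force: [-0.8, 0.7, -0.7]
gripper_width: 60.1
grasp_force: 0.0
time: 10.53
tcp_pos: [451.0, 25.2, 8.2]
tool_rot: [3.139, 0.003, 2.403]
contact_force: [-3.7, -2.8, 8.7]
gripper_width: 30.9
grasp_force: 78.5
time: 10.95
tcp_pos: [450.5, 25.8, 190.8]
tool_rot: [3.136, 0.004, 2.404]
contact_force: [1.9, 0.5, -3.5]
gripper_width: 30.8
grasp_force: 82.4
time: 11.37
tcp_pos: [449.6, 25.7, 187.4]
tool_rot: [3.14, 0.003, 3.01]
contact_force: [0.1, -0.6, -4.9]
gripper_width: 31.0
grasp_force: 82.4
time: 11.53
tcp_pos: [449.5, 25.6, 186.9]
tool_rot: [3.14, 0.003, 3.021]
contact_force: [-0.1, -0.2, -3.4]
gripper_width: 31.0
grasp_force: 82.4
d [24.5, 290.3, 1.3] rv [0.002, 0.003, 0.002] rows 7.0 yaw 3.02
d [-0.0, -0.0, 73.0] rv [0.0, 0.0, 0.0] rows 1.8 yaw 3.02
```

```bash

python3 nudge.py '[[3.3,40,0,0,0,0],[6.6,80,0,0,0,0],[10,120,0,0,0,0],[13.3,160,0,0,0,0],[16.6,200,0,0,0,0]]'
python3 nudge.py '[[4,45,0,0,0,0],[8,80,0,0,0,0],[8,90.3,1,0,0,0],[8,90.3,1,0,0,0],[8,90.3,1,0,0,0]]'
python3 - <<'E'
from h import *
x,y=tr(-50,38); plan((x,y,113,FY))
E
```

```text
time: 11.95
tcp_pos: [456.3, 228.0, 186.8]
tool_rot: [3.14, 0.002, 3.019]
contact_force: [1.0, -0.3, -4.5]
gripper_width: 31.2
grasp_force: 82.5
time: 12.37
tcp_pos: [458.8, 316.8, 185.1]
tool_rot: [3.141, 0.001, 3.023]
contact_force: [0.1, -0.6, -4.9]
gripper_width: 30.8
grasp_force: 82.5
d [-1.1, 0.1, 72.1] rv [0.0, 0.001, 0.003] rows 1.7 yaw 3.02
```

```bash

python3 nudge.py '[[-1,0,35,0,0,0],[-1,0,60,0,0,0],[-1,0,70,0,0,0],[-1,0,72,0,0,0],[-1,0,72,0,0,0]]'
python3 nudge.py '[[0,0,0,0,0,0],[0,0,0,0,0,0],[0,0,0,0,0,0]]' 48
python3 nudge.py '[[0,0,-10,0,0,0],[0,0,-40,0,0,0],[0,0,-74,0,0,0],[0,0,-74,0,0,0],[0,0,-74,0,0,0]]'
python3 nudge.py '[[-20,-35,0,0,0,0],[-40,-70,0,0,0,0],[-60,-105,0,0,0,0],[-80,-140,0,0,0,0],[-100,-170,0,0,0,0]]' 60
python3 nudge.py '[[-15,-35,0,0,0,-0.12],[-30,-70,0,0,0,-0.24],[-45,-105,0,0,0,-0.353],[-60,-140,0,0,0,-0.353],[-75,-170,0,0,0,-0.353]]' 60
python3 nudge.py '[[0,0,0,0,0,0]]'
python3 - <<'E'
from h import *
plan((667.4,-197.5,70,.232),(667.4,-197.5,5.5,.232))
E
```

```text
time: 12.78
tcp_pos: [460.0, 314.9, 113.5]
tool_rot: [3.142, 0.001, 3.021]
contact_force: [-0.3, -0.3, -4.6]
gripper_width: 30.9
grasp_force: 83.5
time: 13.03
tcp_pos: [461.3, 316.9, 114.7]
tool_rot: [3.139, 0.003, 3.022]
contact_force: [0.4, 1.5, -0.5]
gripper_width: 48.2
grasp_force: 0.0
time: 13.45
tcp_pos: [462.0, 317.8, 190.8]
tool_rot: [3.136, 0.006, 3.023]
contact_force: [0.3, 0.3, -0.0]
gripper_width: 48.2
grasp_force: 0.0
time: 13.87
tcp_pos: [539.0, 133.6, 186.8]
tool_rot: [3.141, 0.0, 3.023]
contact_force: [0.5, 0.1, -0.4]
gripper_width: 60.0
grasp_force: 0.0
time: 14.28
tcp_pos: [593.3, -44.3, 186.6]
tool_rot: [3.141, 0.001, -2.908]
contact_force: [0.6, -0.3, 0.8]
gripper_width: 59.9
grasp_force: 0.0
time: 14.37
tcp_pos: [594.8, -47.3, 186.4]
tool_rot: [-3.14, 0.001, -2.913]
contact_force: [-0.8, 0.1, 0.1]
gripper_width: 60.0
grasp_force: 0.0
d [-36.5, -162.5, 116.8] rv [-0.002, 0.001, -0.003] rows 4.9 yaw -2.91
d [0.0, -0.0, 64.5] rv [0.0, -0.0, 0.0] rows 1.5 yaw -2.91
```

```bash

python3 nudge.py '[[-7,-33,23,0,0,0],[-14,-66,46,0,0,0],[-21,-99,70,0,0,0],[-29,-131,93,0,0,0],[-36.5,-162.5,116,0,0,0]]'
python3 nudge.py '[[0,0,0,0,0,0],[0,0,0,0,0,0]]'
python3 - <<'E'
from h import *
c=arm.capture("top"); b,k=parts(c); print(*b,*k,"tray",*parts(c,(170,320,160,262))[0],sep="\n")
plan((667.4,-197.5,5.5,.232))
E
```

```text
time: 14.78
tcp_pos: [667.1, -192.1, 69.4]
tool_rot: [3.14, 0.001, -2.907]
contact_force: [0.8, -0.2, -0.4]
gripper_width: 60.2
grasp_force: 0.0
time: 14.95
tcp_pos: [665.2, -191.8, 67.7]
tool_rot: [3.138, -0.003, -2.909]
contact_force: [-0.5, -0.3, 1.2]
gripper_width: 60.1
grasp_force: 0.0
(np.float64(666.3), np.float64(-87.5), np.float64(1.08), 83, 36, np.float64(375.0), np.float64(196.0))
(np.float64(557.6), np.float64(-80.6), 58, 59)
tray
(np.float64(470.8), np.float64(338.4), np.float64(-0.121), 88, 38, np.float64(191.0), np.float64(281.0))
(np.float64(583.7), np.float64(318.3), np.float64(-0.112), 91, 38, np.float64(201.0), np.float64(233.0))
d [0.1, -7.0, 64.0] rv [0.003, -0.001, 0.002] rows 1.5 yaw -2.91
```

```bash

python3 nudge.py '[[0,-7,20,0,0,0],[0,-7,50,0,0,0],[0,-7,63,0,0,0],[0,-7,63,0,0,0]]'
python3 nudge.py '[[0,0,0,0,0,0],[0,0,0,0,0,0],[0,0,0,0,0,0],[0,0,0,0,0,0],[0,0,0,0,0,0]]' 0 80
python3 nudge.py '[[0,0,-30,0,0,0],[0,0,-70,0,0,0],[0,0,-110,0,0,0],[0,0,-150,0,0,0],[0,0,-180,0,0,0]]'
python3 nudge.py '[[10,30,0,0,0,0.12],[20,70,0,0,0,0.24],[30,110,0,0,0,0.353],[40,150,0,0,0,0.353],[50,190,0,0,0,0.353]]'
python3 nudge.py '[[0,0,0,0,0,0],[0,0,0,0,0,0]]'
python3 - <<'E'
from h import *
x,y=tr(50,-38); plan((x,y,186,FY),(x,y,102,FY))
E
```

```text
time: 15.33
tcp_pos: [665.9, -195.8, 5.5]
tool_rot: [3.138, -0.003, -2.906]
contact_force: [-0.5, 0.5, 0.5]
gripper_width: 60.1
grasp_force: 0.0
time: 15.75
tcp_pos: [670.2, -198.2, 10.9]
tool_rot: [-3.141, 0.005, -2.907]
contact_force: [-2.3, 0.5, 7.3]
gripper_width: 30.8
grasp_force: 79.2
time: 16.17
tcp_pos: [669.6, -198.3, 193.1]
tool_rot: [-3.14, 0.006, -2.907]
contact_force: [1.9, 0.4, -2.7]
gripper_width: 30.8
grasp_force: 80.8
time: 16.58
tcp_pos: [574.8, -23.5, 189.1]
tool_rot: [3.14, 0.003, 3.022]
contact_force: [0.5, 0.9, -2.5]
gripper_width: 31.1
grasp_force: 80.8
time: 16.75
tcp_pos: [575.0, -22.9, 189.4]
tool_rot: [3.14, 0.002, 3.027]
contact_force: [-0.2, -0.8, -1.7]
gripper_width: 31.1
grasp_force: 80.8
d [53.8, 247.6, 3.6] rv [0.002, 0.002, 0.007] rows 6.1 yaw 3.02
d [-0.0, -0.0, 84.0] rv [0.0, 0.0, 0.0] rows 2.0 yaw 3.02
```

```bash

python3 nudge.py '[[9,41,0,0,0,0],[18,82,0,0,0,0],[27,123,0,0,0,0],[36,164,0,0,0,0],[43,200,0,0,0,0]]'
python3 nudge.py '[[5,30,0,0,0,0.005],[10.8,47.6,1,0,0,0.005],[10.8,47.6,3,0,0,0.005],[10.8,47.6,3,0,0,0.005],[10.8,47.6,3,0,0,0.005]]'
python3 - <<'E'
from h import *
x,y=tr(50,-38); plan((x,y,103,FY))
E
```

```text
time: 17.17
tcp_pos: [557.4, 180.1, 189.1]
tool_rot: [3.14, 0.003, 3.022]
contact_force: [1.2, 0.6, -1.9]
gripper_width: 30.9
grasp_force: 80.9
time: 17.58
tcp_pos: [552.3, 226.3, 185.4]
tool_rot: [3.141, 0.002, 3.017]
contact_force: [-0.4, -0.1, -2.7]
gripper_width: 30.9
grasp_force: 80.9
d [2.7, 2.6, 82.4] rv [0.001, 0.002, -0.002] rows 2.0 yaw 3.02
```

```bash

python3 nudge.py '[[2.7,2.6,35,0,0,0],[2.7,2.6,65,0,0,0],[2.7,2.6,76,0,0,0],[2.7,2.6,80,0,0,0],[2.7,2.6,80,0,0,0]]'
python3 nudge.py '[[0,0,0,0,0,0],[0,0,0,0,0,0],[0,0,0,0,0,0]]' 46
python3 nudge.py '[[0,0,-10,0,0,0],[0,0,-40,0,0,0],[0,0,-80,0,0,0],[0,0,-80,0,0,0],[0,0,-80,0,0,0]]'
python3 nudge.py '[[-20,-35,0,0,0,0.1],[-40,-70,0,0,0,0.2],[-60,-105,0,0,0,0.3],[-80,-140,0,0,0,0.4],[-100,-170,0,0,0,0.5]]' 60
python3 nudge.py '[[0,0,0,0,0,0.12],[0,0,0,0,0,0.24],[0,0,0,0,0,0.36],[0,0,0,0,0,0.48],[0,0,0,0,0,0.6]]'
python3 nudge.py '[[0,0,0,0,0,0.12],[0,0,0,0,0,0.24],[0,0,0,0,0,0.36],[0,0,0,0,0,0.48],[0,0,0,0,0,0.6]]'
python3 nudge.py '[[0,0,0,0,0,0.12],[0,0,0,0,0,0.24],[0,0,0,0,0,0.24],[0,0,0,0,0,0.24]]'
python3 - <<'E'
from h import *
plan((666.3,-87.5,70,1.08),(666.3,-87.5,5.5,1.08)); c=arm.capture("top"); print(*parts(c),"tray",*parts(c,(170,320,160,262))[0],sep="\n")
E
```

```text
time: 18.0
tcp_pos: [548.9, 228.4, 105.6]
tool_rot: [-3.141, -0.0, 3.016]
contact_force: [0.0, 0.4, -1.6]
gripper_width: 30.6
grasp_force: 80.9
time: 18.25
tcp_pos: [550.7, 230.2, 106.5]
tool_rot: [3.139, 0.003, 3.017]
contact_force: [0.4, 0.5, 0.4]
gripper_width: 46.1
grasp_force: 0.0
time: 18.67
tcp_pos: [551.7, 231.2, 189.5]
tool_rot: [3.137, 0.007, 3.018]
contact_force: [0.2, -0.9, -0.3]
gripper_width: 45.9
grasp_force: 0.0
time: 19.08
tcp_pos: [627.4, 46.8, 184.8]
tool_rot: [3.141, 0.0, 2.513]
contact_force: [0.9, 0.1, -0.0]
gripper_width: 60.0
grasp_force: 0.0
time: 19.5
tcp_pos: [627.1, 48.8, 184.5]
tool_rot: [3.141, -0.001, 1.912]
contact_force: [-0.8, 0.2, 0.4]
gripper_width: 60.3
grasp_force: 0.0
time: 19.92
tcp_pos: [627.0, 49.1, 184.6]
tool_rot: [-3.141, -0.001, 1.312]
contact_force: [-0.5, -0.2, 0.7]
gripper_width: 60.0
grasp_force: 0.0
time: 20.25
tcp_pos: [627.2, 49.1, 184.8]
tool_rot: [-3.142, -0.001, 1.081]
contact_force: [0.7, -0.5, 0.1]
gripper_width: 60.4
grasp_force: 0.0
d [-102.3, 98.8, 114.6] rv [-0.0, -0.001, 0.001] rows 4.4 yaw 1.08
d [0.0, -0.0, 64.5] rv [0.0, 0.0, 0.0] rows 1.5 yaw 1.08
[]
[(np.float64(565.7), np.float64(-193.8), 58, 59)]
tray
(np.float64(471.0), np.float64(338.4), np.float64(-0.121), 88, 38, np.float64(191.0), np.float64(281.0))
(np.float64(563.5), np.float64(243.5), np.float64(-0.115), 89, 38, np.float64(233.0), np.float64(241.0))
(np.float64(583.7), np.float64(318.2), np.float64(-0.109), 91, 38, np.float64(201.0), np.float64(233.0))
```

```bash

python3 nudge.py '[[-20,20,20,0,0,0],[-40,40,40,0,0,0],[-60,60,60,0,0,0],[-80,80,90,0,0,0],[-102,98.8,114,0,0,0]]'
python3 nudge.py '[[0,0,0,0,0,0],[0,0,0,0,0,0]]'
python3 - <<'E'
from h import *
plan((666.3,-87.5,5.5,1.08)); c=arm.capture("wrist"); cv2.imwrite("pics/w3.png",c["color"][...,::-1])
E
```

```text
time: 20.72
tcp_pos: [666.8, -88.4, 69.7]
tool_rot: [3.141, -0.002, 1.081]
contact_force: [0.2, -0.4, 0.9]
gripper_width: 59.8
grasp_force: 0.0
time: 20.88
tcp_pos: [664.9, -88.6, 68.9]
tool_rot: [-3.138, -0.0, 1.077]
contact_force: [-0.4, -0.1, 1.0]
gripper_width: 59.9
grasp_force: 0.0
d [1.6, 1.0, 63.4] rv [-0.003, -0.0, -0.003] rows 1.5 yaw 1.08
```

View pics/w3.png

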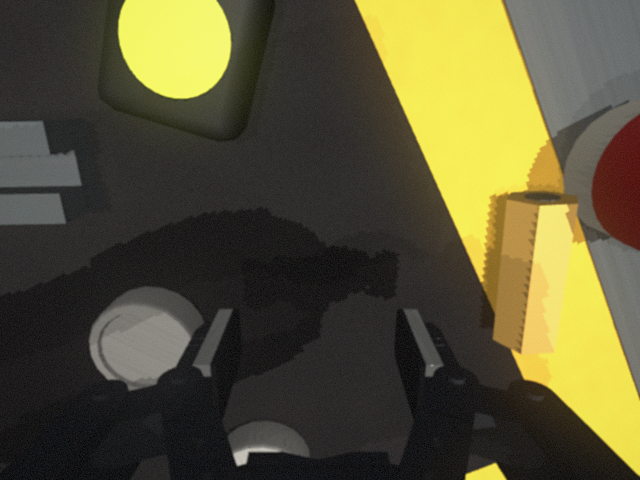

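The wrist view shows this bar has been knocked off the mat; it now lies at about (534,275), next to the bottle. I'll raise, measure it, and look again.

```bash
python3 - <<'E'
from h import *
c=arm.capture("wrist")
print(px2w(c,[(505,195),(578,200),(555,352),(495,345)],15).round(1).tolist(), px2w(c,[(534,275)],15), "ends", px2w(c,[(541,198),(525,350)],15), "bottle", px2w(c,[(575,160),(595,225)],0))
print("caps",px2w(c,[(145,340),(267,450)],15))
E
python3 nudge.py '[[0,0,-30,0,0,0],[0,0,-60,0,0,0],[0,0,-100,0,0,0],[-20,-20,-110,0,0,0],[-40,-40,-110,0,0,0]]'
python3 nudge.py '[[-30,30,0,0,0,0],[-60,60,0,0,0,0],[-60,60,0,0,0,0],[-60,60,0,0,0,0]]'
python3 - <<'E'
from h import *
for n in("wrist","top"):
    c=arm.capture(n); cv2.imwrite(f"pics/{n}4.png",c["color"][...,::-1])
E
```

```text
[[768.0, -97.6], [799.3, -117.3], [762.0, -198.1], [733.4, -177.5]] [[ 766.79389777 -146.28532968]] ends [[ 783.28863224 -107.59591008]
 [ 747.35835911 -188.7130706 ]] bottle [[ 811.08538403 -103.45192027]
 [ 810.4687584  -143.23190359]]
caps [[ 560.06131014  -80.96926344]
 [ 580.32149654 -182.4460398 ]]
time: 21.4
tcp_pos: [616.4, -102.6, 187.8]
tool_rot: [3.13, -0.006, 1.082]
contact_force: [0.1, -0.5, -0.7]
gripper_width: 60.1
grasp_force: 0.0
time: 21.73
tcp_pos: [637.7, -185.9, 182.8]
tool_rot: [3.138, -0.002, 1.077]
contact_force: [-0.8, 0.5, 0.6]
gripper_width: 60.0
grasp_force: 0.0
```

View pics/wrist4.png

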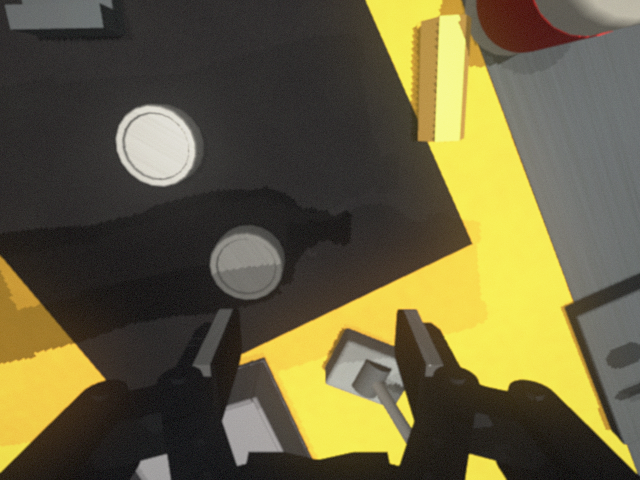

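The bar now shows at about (442,79), right beside the bottle, whose base is near (510,45). I'll look at the top view enlarged.

```bash
python3 - <<'E'
from h import *
c=arm.capture("wrist")
print("bar",px2w(c,[(442,79)],15),px2w(c,[(422,18),(468,15),(463,142),(418,140)],15).round(1).tolist())
im=cv2.imread("pics/top4.png"); cv2.imwrite("pics/t4c.png",cv2.resize(im[80:260,340:460],None,fx=4,fy=3.3,interpolation=2))
E
```

```text
bar [[ 763.49778968 -139.24125704]] [[766.3, -96.9], [794.7, -110.0], [760.5, -187.4], [731.4, -170.1]]
```

View pics/t4c.png

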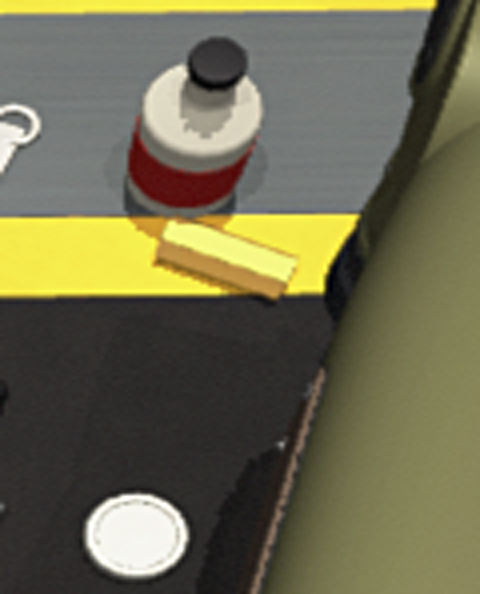

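The crop shows the bar centred at about (226,259), with the bottle base just above its left end; the base's front edge is near (180,213).

```bash
python3 - <<'E'
from h import *
c=arm.capture("top"); f=lambda q,z: px2w(c,np.array(q)/[4,3.3]+[340,80],z).round(1).tolist()
print("bottle front",f([(180,213)],0),"sides",f([(125,185),(235,185)],0))
print("bar silhouette",f([(165,219),(298,262),(283,298),(155,258)],17), f([(226,259)],17))
plan((755,-162,110,1.15))
E
```

```text
bottle front [[798.8, -116.1]] sides [[820.8, -83.5], [820.0, -149.9]]
bar silhouette [[788.1, -105.2], [754.7, -182.9], [727.9, -173.0], [758.7, -98.4]] [[757.5, -140.4]]
d [74.3, 94.0, 72.1] rv [0.001, -0.002, -0.07] rows 3.4 yaw 1.15
```

```bash
python3 - <<'E'
from h import *
plan((749.8,-163.9,120,1.165),(749.8,-163.9,5.5,1.165))
E
python3 nudge.py '[[36,26,16,0,0,-0.088],[72,52,32,0,0,-0.088],[73,78,48,0,0,-0.088],[73.5,92,62,0,0,-0.088],[73.5,92,62,0,0,-0.088]]' 55
python3 nudge.py '[[0,0,0,0,0,0],[0,0,0,0,0,0]]'
python3 - <<'E'
from h import *
plan((749.8,-163.9,5.5,1.165)); c=arm.capture("wrist"); cv2.imwrite("pics/w5.png",c["color"][...,::-1])
E
```

```text
d [70.2, 90.3, 62.1] rv [0.001, -0.002, -0.085] rows 3.1 yaw 1.16
d [0.0, -0.0, 114.5] rv [0.0, 0.0, 0.0] rows 2.7 yaw 1.16
time: 22.35
tcp_pos: [753.1, -161.8, 114.4]
tool_rot: [-3.138, -0.001, 1.169]
contact_force: [-2.2, 0.4, -0.5]
gripper_width: 55.1
grasp_force: 0.0
time: 22.52
tcp_pos: [752.1, -162.8, 120.0]
tool_rot: [3.141, -0.002, 1.167]
contact_force: [-0.4, -0.5, -0.5]
gripper_width: 55.0
grasp_force: 0.0
d [-2.1, -1.8, 114.5] rv [0.001, -0.002, 0.002] rows 2.7 yaw 1.16
```

View pics/w5.png

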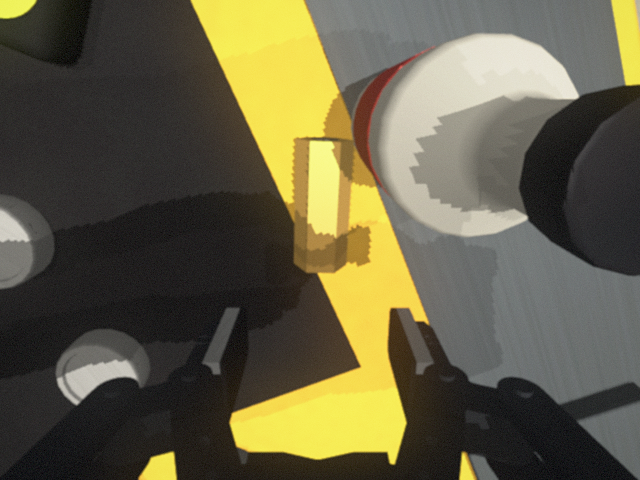

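The wrist view shows the bar between the finger lines at about (322,205), with the bottle ahead and to the right. I'll descend on the bar's near end.

```bash

python3 nudge.py '[[-7,1,30,0,0,0],[-7,1,60,0,0,0],[-7,1,90,0,0,0],[-7,1,113,0,0,0],[-7,1,113,0,0,0]]'
python3 nudge.py '[[0,0,0,0,0,0],[0,0,0,0,0,0],[0,0,0,0,0,0],[0,0,0,0,0,0],[0,0,0,0,0,0]]' 0 100
python3 nudge.py '[[0,0,-4,0,0,0],[-15,10,-8,0,0,0],[-30,40,-8,0,0,0],[-45,70,-8,0,0,0],[-45,70,-8,0,0,0]]'
python3 - <<'E'
from h import *
plan((690,-180,14,1.165))
E
```

```text
time: 22.98
tcp_pos: [746.6, -169.6, 2.2]
tool_rot: [-3.135, -0.0, 1.166]
contact_force: [-2.2, 0.2, -0.5]
gripper_width: 54.9
grasp_force: 0.0
time: 23.4
tcp_pos: [752.8, -170.6, 9.6]
tool_rot: [3.136, -0.003, 1.166]
contact_force: [-1.8, 0.6, 6.9]
gripper_width: 30.3
grasp_force: 102.6
time: 23.82
tcp_pos: [800.5, -245.2, 13.8]
tool_rot: [3.136, 0.001, 1.162]
contact_force: [-0.7, -1.1, -3.7]
gripper_width: 29.9
grasp_force: 101.9
d [15.9, -127.3, -0.9] rv [0.006, 0.001, -0.003] rows 3.1 yaw 1.16
```

```bash

python3 nudge.py '[[0,-30,-10,0,0,0],[0,-60,-40,0,0,0],[4,-90,-80,0,0,0],[8,-110,-120,0,0,0],[16,-127,-150,0,0,0]]'
python3 nudge.py '[[0,0,-20,0,0,0],[0,0,-20,0,0,0],[0,0,-20,0,0,0]]'
python3 - <<'E'
from h import *
c=arm.capture("wrist"); cv2.imwrite("pics/w6.png",c["color"][...,::-1])
E
```

```text
time: 24.23
tcp_pos: [687.1, -177.2, 160.1]
tool_rot: [-3.141, -0.001, 1.165]
contact_force: [1.0, -0.1, -2.2]
gripper_width: 30.0
grasp_force: 101.9
time: 24.48
tcp_pos: [690.2, -177.3, 181.0]
tool_rot: [3.137, -0.002, 1.166]
contact_force: [-0.3, -0.3, -4.2]
gripper_width: 29.7
grasp_force: 102.0
```

View pics/w6.png

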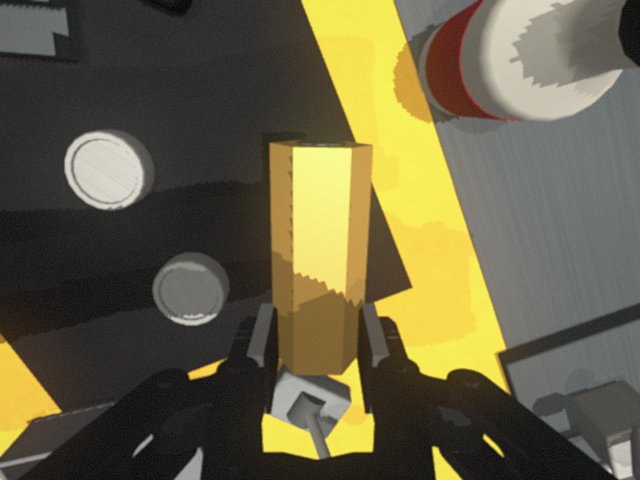

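The wrist view shows the bar held level by its near end, with its centre about 30 mm ahead of the grasp. I'll place it with that offset.

```bash

python3 nudge.py '[[0,0,0,0,0,-0.12],[0,0,0,0,0,-0.24],[0,0,-2,0,0,-0.36],[0,0,-4,0,0,-0.48],[0,0,-5,0,0,-0.6]]'
python3 nudge.py '[[0,0,0,0,0,-0.12],[0,0,0,0,0,-0.24],[0,0,0,0,0,-0.36],[0,0,0,0,0,-0.48],[0,0,0,0,0,-0.6]]'
python3 nudge.py '[[0,0,0,0,0,-0.12],[0,0,0,0,0,-0.24],[0,0,0,0,0,-0.36],[0,0,0,0,0,-0.48],[0,0,0,0,0,-0.6]]'
python3 nudge.py '[[0,0,0,0,0,-0.054],[0,0,0,0,0,-0.054],[0,0,0,0,0,-0.054]]'
python3 - <<'E'
from h import *
x,y=tr(-20,-38); plan((x,y,186,FY),(x,y,103,FY))
E
```

```text
time: 24.95
tcp_pos: [687.9, -177.2, 180.5]
tool_rot: [-3.139, -0.003, 1.771]
contact_force: [0.0, -0.8, -2.7]
gripper_width: 29.7
grasp_force: 102.0
time: 25.37
tcp_pos: [687.9, -177.2, 180.2]
tool_rot: [-3.141, -0.004, 2.371]
contact_force: [0.2, -0.1, -4.8]
gripper_width: 30.0
grasp_force: 102.0
time: 25.78
tcp_pos: [687.9, -177.1, 180.2]
tool_rot: [3.14, -0.004, 2.971]
contact_force: [0.9, -1.2, -3.4]
gripper_width: 29.9
grasp_force: 102.0
time: 26.03
tcp_pos: [688.2, -177.1, 181.2]
tool_rot: [3.14, -0.002, 3.018]
contact_force: [1.0, -0.6, -2.8]
gripper_width: 29.9
grasp_force: 102.0
d [257.3, 386.0, -3.5] rv [0.002, -0.002, -0.002] rows 11.1 yaw 3.02
d [-0.0, -0.0, 83.0] rv [0.0, 0.0, 0.0] rows 2.0 yaw 3.02
```

```bash

python3 nudge.py '[[22,33,-2,0,0,0],[44,66,-4,0,0,0],[66,99,-5,0,0,0],[88,132,-5,0,0,0],[110,165,-5,0,0,0]]'
python3 nudge.py '[[22,33,0,0,0,0],[44,66,0,0,0,0],[66,99,0,0,0,0],[88,132,0,0,0,0],[110,165,0,0,0,0]]'
python3 nudge.py '[[20,30,0,0,0,0],[37,56,0,0,0,0],[37,56,0,0,0,0],[37,56,0,0,0,0],[37,56,0,0,0,0]]'
python3 - <<'E'
from h import *
x,y=tr(-20,-38); plan((x,y,103,FY)); print(arm.read_state()["gripper_width"])
E
```

```text
time: 26.45
tcp_pos: [598.5, 1.2, 188.0]
tool_rot: [3.14, 0.0, 3.017]
contact_force: [0.9, 0.9, -3.0]
gripper_width: 30.0
grasp_force: 102.0
time: 26.87
tcp_pos: [509.3, 178.4, 188.4]
tool_rot: [3.141, 0.001, 3.018]
contact_force: [0.3, 1.1, -4.1]
gripper_width: 29.9
grasp_force: 102.0
time: 27.28
tcp_pos: [480.7, 236.9, 188.6]
tool_rot: [3.141, 0.001, 3.019]
contact_force: [0.5, -0.3, -3.2]
gripper_width: 30.1
grasp_force: 102.0
d [0.4, 0.7, 85.6] rv [0.0, 0.001, -0.0] rows 2.1 yaw 3.02
30.115042238674967
```

```bash

python3 nudge.py '[[0,0,35,0,0,0],[0,0,65,0,0,0],[0,0,78,0,0,0],[0,0,82,0,0,0],[0,0,82,0,0,0]]'
python3 nudge.py '[[0,0,0,0,0,0],[0,0,0,0,0,0],[0,0,0,0,0,0]]' 46 80
python3 nudge.py '[[0,0,-10,0,0,0],[0,0,-40,0,0,0],[0,0,-82,0,0,0],[0,0,-82,0,0,0]]'
python3 nudge.py '[[-20,-35,0,0,0,0],[-40,-70,0,0,0,0],[-60,-105,0,0,0,0],[-80,-140,0,0,0,0],[-100,-170,0,0,0,0]]'
python3 nudge.py '[[0,-40,0,0,0,0],[0,-80,0,0,0,0],[0,-120,0,0,0,0],[0,-160,0,0,0,0],[0,-200,0,0,0,0]]' 85
python3 nudge.py '[[0,0,0,0,0,0]]'
python3 - <<'E'
from h import *
c=arm.capture("top"); b,k=parts(c); print(*b,*k,"tray",*parts(c,(170,320,160,262))[0],sep="\n")
cv2.imwrite("pics/t7.png",cv2.resize(c["color"][150:350,130:480,::-1],None,fx=2,fy=2))
plan((565.7,-193.8,70,2.9),(556.5,-80.6,70,2.9))
E
```

```text
time: 27.7
tcp_pos: [480.5, 235.7, 105.8]
tool_rot: [-3.141, -0.001, 3.018]
contact_force: [-0.6, -0.1, -3.6]
gripper_width: 29.9
grasp_force: 102.0
time: 27.95
tcp_pos: [482.6, 237.8, 109.0]
tool_rot: [3.138, 0.004, 3.019]
contact_force: [0.7, 0.7, -0.7]
gripper_width: 46.3
grasp_force: 0.0
time: 28.28
tcp_pos: [484.8, 239.3, 197.9]
tool_rot: [3.134, 0.011, 3.02]
contact_force: [2.5, 1.1, 1.4]
gripper_width: 45.9
grasp_force: 0.0
time: 28.7
tcp_pos: [560.5, 54.4, 191.0]
tool_rot: [3.14, 0.004, 3.02]
contact_force: [0.4, 0.8, 0.4]
gripper_width: 46.1
grasp_force: 0.0
time: 29.12
tcp_pos: [535.4, -144.1, 190.7]
tool_rot: [3.141, 0.004, 3.02]
contact_force: [1.0, 0.3, -1.5]
gripper_width: 85.2
grasp_force: 0.0
time: 29.2
tcp_pos: [534.9, -148.6, 190.6]
tool_rot: [-3.139, 0.004, 3.013]
contact_force: [0.9, 0.2, -0.1]
gripper_width: 84.6
grasp_force: 0.0
(np.float64(556.5), np.float64(-80.6), 57, 58)
tray
(np.float64(460.9), np.float64(256.2), np.float64(-0.13), 87, 38, np.float64(227.0), np.float64(285.0))
(np.float64(470.8), np.float64(338.4), np.float64(-0.121), 88, 38, np.float64(191.0), np.float64(281.0))
(np.float64(563.3), np.float64(243.3), np.float64(-0.12), 89, 38, np.float64(233.0), np.float64(241.0))
(np.float64(583.7), np.float64(318.3), np.float64(-0.112), 91, 38, np.float64(201.0), np.float64(233.0))
d [-35.8, -44.0, 120.6] rv [0.001, 0.004, 0.114] rows 3.2 yaw 2.9
d [36.0, 107.7, 0.0] rv [0.0, 0.0, 0.0] rows 2.7 yaw 2.9
```

View pics/t7.png

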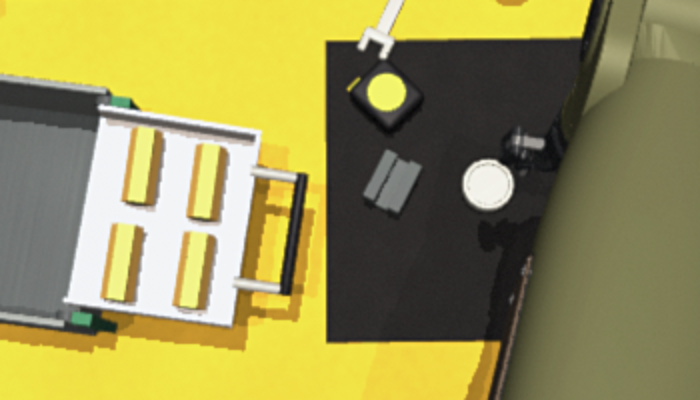

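All four bars lie in the tray, at about (142,167), (207,182), (122,263) and (195,270) in this view. Next come the caps, measured through the wrist camera.

```bash
cat >> h.py <<'E'
def wcaps(z=20):
    c=arm.capture("wrist"); hsv=cv2.cvtColor(c["color"],cv2.COLOR_RGB2HSV).astype(int); H,S,V=np.moveaxis(hsv,2,0)
    m=((S<70)&(V>75)).astype(np.uint8); m=cv2.morphologyEx(m,cv2.MORPH_CLOSE,np.ones((7,7)))
    for k in blobs(m,1500):
        q=px2w(c,k[:,0],z).astype(np.float32); (p,(w,h),a)=cv2.minAreaRect(q)
        if 45<min(w,h) and max(w,h)<80: print("wcap",np.round(p,1),round(w),round(h))
E
python3 - <<'E'
from h import *
wcaps(); plan((565.7,-193.8,80,2.97))
E
```

```text
wcap [ 565.5 -197. ] 60 64
wcap [558.5 -85.3] 64 60
d [-35.9, -46.2, 110.3] rv [0.001, 0.003, 0.047] rows 3.0 yaw 2.97
```

```bash

python3 nudge.py '[[-18,-23,30,0,0,0.047],[-36,-46,60,0,0,0.047],[-36,-46,90,0,0,0.047],[-36,-46,110,0,0,0.047],[-36,-46,110,0,0,0.047]]' 85
python3 nudge.py '[[0,0,0,0,0,0],[0,0,0,0,0,0]]'
python3 - <<'E'
from h import *
plan((565.7,-195,6,2.97))
E
```

```text
time: 29.72
tcp_pos: [562.9, -189.6, 74.7]
tool_rot: [3.139, -0.006, 2.975]
contact_force: [-1.0, -0.3, -0.5]
gripper_width: 84.9
grasp_force: 0.0
time: 29.88
tcp_pos: [566.8, -191.2, 80.6]
tool_rot: [3.14, 0.003, 2.975]
contact_force: [0.3, -0.2, -0.1]
gripper_width: 85.5
grasp_force: 0.0
d [0.7, -4.0, 74.6] rv [0.001, 0.003, 0.005] rows 1.8 yaw 2.97
```

```bash

python3 nudge.py '[[0.7,-4,30,0,0,0],[0.7,-4,60,0,0,0],[0.7,-4,74.6,0,0,0],[0.7,-4,74.6,0,0,0]]'
python3 nudge.py '[[0,0,0,0,0,0],[0,0,0,0,0,0],[0,0,0,0,0,0],[0,0,0,0,0,0]]' 0 60
python3 nudge.py '[[0,0,-20,0,0,0],[0,0,-60,0,0,0],[0,0,-100,0,0,0],[0,0,-130,0,0,0],[0,0,-130,0,0,0]]'
python3 - <<'E'
from h import *
plan((461,-361,136,2.97),(461,-361,45,2.97))
E
```

```text
time: 30.22
tcp_pos: [563.2, -194.7, 3.1]
tool_rot: [3.14, -0.001, 2.974]
contact_force: [-0.8, 0.1, 1.1]
gripper_width: 85.1
grasp_force: 0.0
time: 30.55
tcp_pos: [566.4, -196.1, 7.5]
tool_rot: [3.141, 0.006, 2.973]
contact_force: [-1.7, 0.8, 6.4]
gripper_width: 57.2
grasp_force: 63.0
time: 30.97
tcp_pos: [569.2, -197.6, 143.6]
tool_rot: [-3.141, 0.015, 2.973]
contact_force: [1.4, -1.4, -1.6]
gripper_width: 57.7
grasp_force: 65.1
d [79.4, -179.2, 6.6] rv [-0.001, 0.015, 0.003] rows 4.7 yaw 2.97
d [-0.0, -0.0, 91.0] rv [0.0, 0.0, 0.0] rows 2.2 yaw 2.97
```

```bash

python3 nudge.py '[[16,-36,0,0,0,0],[32,-72,0,0,0,0],[48,-108,0,0,0,0],[64,-144,0,0,0,0],[79.4,-179,0,0,0,0]]'
python3 nudge.py '[[0,0,20,0,0,0],[0,0,50,0,0,0],[0,0,80,0,0,0],[0,0,97,0,0,0],[0,0,97,0,0,0]]'
python3 nudge.py '[[0,0,0,0,0,0],[0,0,0,0,0,0],[0,0,0,0,0,0]]' 72
python3 nudge.py '[[0,0,-20,0,0,0],[0,0,-60,0,0,0],[0,0,-100,0,0,0],[0,0,-120,0,0,0],[0,0,-120,0,0,0]]'
python3 nudge.py '[[-15,38,0,0,0,0],[-30,76,0,0,0,0],[-45,114,0,0,0,0],[-60,152,0,0,0,0],[-75,180,0,0,0,0]]' 85
python3 - <<'E'
from h import *
plan((556.5,-81.5,80,2.97)); wcaps()
print(parts()[1], parts(None,(245,345,455,545))[1])
E
```

```text
time: 31.38
tcp_pos: [454.9, -360.5, 135.0]
tool_rot: [3.141, 0.003, 2.973]
contact_force: [0.6, -0.7, -1.7]
gripper_width: 57.2
grasp_force: 65.2
time: 31.8
tcp_pos: [453.2, -357.1, 33.6]
tool_rot: [3.138, -0.004, 2.973]
contact_force: [0.4, -0.1, -1.2]
gripper_width: 57.4
grasp_force: 65.2
time: 32.05
tcp_pos: [457.6, -360.1, 39.3]
tool_rot: [-3.141, 0.005, 2.973]
contact_force: [0.1, 0.2, -0.4]
gripper_width: 72.1
grasp_force: 0.0
time: 32.47
tcp_pos: [459.5, -361.9, 164.9]
tool_rot: [-3.137, 0.012, 2.973]
contact_force: [0.1, -0.8, 0.3]
gripper_width: 72.0
grasp_force: 0.0
time: 32.88
tcp_pos: [561.2, -191.6, 158.6]
tool_rot: [3.14, 0.003, 2.974]
contact_force: [0.5, -0.1, 0.6]
gripper_width: 85.0
grasp_force: 0.0
d [23.3, 107.6, 78.7] rv [0.002, 0.003, 0.004] rows 3.2 yaw 2.97
wcap [558.7 -85.8] 64 60
[(np.float64(557.6), np.float64(-80.6), 58, 59)] []
```

```bash

python3 nudge.py '[[8,36,20,0,0,0],[16,72,40,0,0,0],[23,107,60,0,0,0],[23,107,78,0,0,0],[23,107,78,0,0,0]]' 80
python3 nudge.py '[[0,0,0,0,0,0],[0,0,0,0,0,0]]'
python3 - <<'E'
from h import *
plan((557,-82,6,2.97))
E
```

```text
time: 33.45
tcp_pos: [552.2, -83.7, 76.6]
tool_rot: [3.141, -0.004, 2.975]
contact_force: [-0.9, 0.2, -0.2]
gripper_width: 79.7
grasp_force: 0.0
time: 33.62
tcp_pos: [556.0, -86.3, 80.7]
tool_rot: [3.141, 0.003, 2.971]
contact_force: [-1.1, 0.9, -0.7]
gripper_width: 80.1
grasp_force: 0.0
d [-0.1, 4.4, 74.7] rv [0.001, 0.003, 0.001] rows 1.8 yaw 2.97
```

```bash

python3 nudge.py '[[0,4.4,30,0,0,0],[0,4.4,60,0,0,0],[0,4.4,74.6,0,0,0],[0,4.4,74.6,0,0,0]]'
python3 nudge.py '[[0,0,0,0,0,0],[0,0,0,0,0,0],[0,0,0,0,0,0],[0,0,0,0,0,0]]' 0 60
python3 nudge.py '[[0,0,-20,0,0,0],[0,0,-60,0,0,0],[0,0,-100,0,0,0],[0,0,-130,0,0,0],[0,0,-130,0,0,0]]'
python3 - <<'E'
from h import *
plan((382,-347,136,2.97),(382,-347,45,2.97))
E
```

```text
time: 33.95
tcp_pos: [554.4, -81.6, 3.0]
tool_rot: [3.141, -0.002, 2.971]
contact_force: [-0.5, -0.0, 0.2]
gripper_width: 79.9
grasp_force: 0.0
time: 34.28
tcp_pos: [558.0, -81.5, 7.3]
tool_rot: [3.141, 0.005, 2.972]
contact_force: [-2.1, -2.7, 7.8]
gripper_width: 57.5
grasp_force: 64.5
time: 34.7
tcp_pos: [561.1, -81.4, 143.2]
tool_rot: [3.14, 0.014, 2.973]
contact_force: [1.2, 0.2, -1.8]
gripper_width: 57.3
grasp_force: 64.6
d [132.0, -291.9, 4.8] rv [0.002, 0.014, 0.003] rows 7.7 yaw 2.97
d [-0.0, -0.0, 91.0] rv [0.0, 0.0, 0.0] rows 2.2 yaw 2.97
```

```bash

python3 nudge.py '[[16,-36,0,0,0,0],[32,-72,0,0,0,0],[48,-108,0,0,0,0],[64,-144,0,0,0,0],[80,-180,0,0,0,0]]'
python3 nudge.py '[[17,-37,0,0,0,0],[34,-74,0,0,0,0],[50,-112,0,0,0,0],[50,-112,0,0,0,0]]'
python3 nudge.py '[[0,0,20,0,0,0],[0,0,50,0,0,0],[0,0,80,0,0,0],[0,0,96,0,0,0],[0,0,96,0,0,0]]'
python3 nudge.py '[[0,0,0,0,0,0],[0,0,0,0,0,0],[0,0,0,0,0,0]]' 72
python3 nudge.py '[[0,0,-20,0,0,0],[0,0,-60,0,0,0],[0,0,-100,0,0,0],[0,0,-120,0,0,0],[0,0,-120,0,0,0]]'
python3 nudge.py '[[-15,38,-5,0,0,0],[-30,76,-10,0,0,0],[-45,114,-15,0,0,0],[-60,152,-20,0,0,0],[-75,180,-25,0,0,0]]' 50
python3 nudge.py '[[-3,40,0,0,0,-0.05],[-6,80,0,0,0,-0.05],[-9,120,0,0,0,-0.05],[-12,160,0,0,0,-0.05],[-15,200,0,0,0,-0.05]]' 50
python3 nudge.py '[[0,0,0,0,0,0]]'
python3 - <<'E'
from h import *
c=arm.capture("top"); print(parts(c))
hsv=cv2.cvtColor(c["color"],cv2.COLOR_RGB2HSV)
cv2.imwrite("pics/bin9.png",cv2.resize(c["color"][170:350,440:560,::-1],None,fx=3,fy=3))
plan((485.3,132.8,180,FY),(485.3,132.8,102,FY))
E
```

```text
time: 35.12
tcp_pos: [446.0, -246.0, 135.3]
tool_rot: [3.141, 0.003, 2.973]
contact_force: [1.1, 0.2, -1.2]
gripper_width: 56.8
grasp_force: 64.7
time: 35.45
tcp_pos: [375.3, -352.5, 135.2]
tool_rot: [-3.138, 0.002, 2.965]
contact_force: [0.9, -0.2, -1.4]
gripper_width: 56.9
grasp_force: 64.9
time: 35.87
tcp_pos: [376.7, -344.5, 35.3]
tool_rot: [3.137, -0.003, 2.973]
contact_force: [0.1, 0.2, -1.7]
gripper_width: 57.7
grasp_force: 64.9
time: 36.12
tcp_pos: [380.4, -347.7, 40.2]
tool_rot: [-3.141, 0.004, 2.973]
contact_force: [0.4, -0.1, -1.0]
gripper_width: 72.1
grasp_force: 0.0
time: 36.53
tcp_pos: [382.2, -349.7, 165.4]
tool_rot: [-3.136, 0.011, 2.973]
contact_force: [1.1, 0.4, -0.1]
gripper_width: 72.2
grasp_force: 0.0
time: 36.95
tcp_pos: [483.8, -179.2, 184.6]
tool_rot: [3.14, 0.003, 2.974]
contact_force: [0.6, -0.3, -0.2]
gripper_width: 49.6
grasp_force: 0.0
time: 37.37
tcp_pos: [531.6, 14.9, 184.6]
tool_rot: [3.14, 0.003, 3.023]
contact_force: [0.8, -0.4, 0.0]
gripper_width: 49.6
grasp_force: 0.0
time: 37.45
tcp_pos: [532.9, 19.2, 184.5]
tool_rot: [3.137, 0.004, 3.03]
contact_force: [0.6, -0.1, -0.5]
gripper_width: 49.8
grasp_force: 0.0
([], [])
d [59.6, 110.5, 4.4] rv [0.002, 0.003, 0.009] rows 3.0 yaw 3.02
d [-0.0, -0.0, 78.0] rv [0.0, 0.0, 0.0] rows 1.9 yaw 3.02
```

View pics/bin9.png

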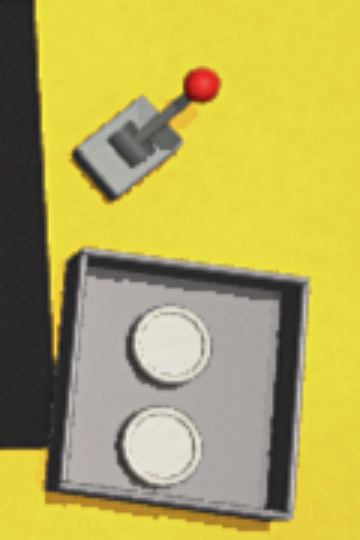

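Both caps lie in the bin, at about (172,345) and (162,447) in the crop, and the lever is still in its start position. Now the handle.

```bash

python3 nudge.py '[[20,37,0,0,0,0.009],[40,74,2,0,0,0.009],[59.6,110.5,4.4,0,0,0.009],[59.6,110.5,4.4,0,0,0.009],[59.6,110.5,4.4,0,0,0.009]]' 50
python3 nudge.py '[[0,0,0,0,0,0],[0,0,0,0,0,0]]'
python3 - <<'E'
from h import *
c=arm.capture("wrist"); g=c["color"].max(2).astype(int)
plan((485.3,132.8,102,FY))
# dark handle bar across the wrist view at y: columns of dark pixels per row
for r in (120,160,200,240):
    w=np.where(g[r]<45)[0]; w=w[(w>150)&(w<500)]
    print(r,(w.min(),w.max(),len(w)) if len(w) else None, px2w(c,[(w.mean(),r)],119).round(1) if len(w) else "")
E
```

```text
time: 37.92
tcp_pos: [484.3, 130.3, 179.7]
tool_rot: [3.141, 0.002, 3.017]
contact_force: [0.4, -0.2, -0.1]
gripper_width: 50.0
grasp_force: 0.0
time: 38.08
tcp_pos: [485.7, 128.2, 179.7]
tool_rot: [3.141, 0.002, 3.012]
contact_force: [-0.6, 0.5, -0.3]
gripper_width: 49.6
grasp_force: 0.0
d [1.2, 4.5, 77.7] rv [0.001, 0.002, -0.008] rows 1.9 yaw 3.02
120 (np.int64(162), np.int64(271), 27) [[407.6 102. ]]
160 (np.int64(151), np.int64(337), 123) [[425.4  91. ]]
200 (np.int64(151), np.int64(334), 92) [[443.7  74.1]]
240 (np.int64(151), np.int64(329), 113) [[465.6  74.1]]
```

```bash

python3 nudge.py '[[1,4.5,25,0,0,-0.008],[1,4.5,50,0,0,-0.008],[1,4.5,70,0,0,-0.008],[1,4.5,77,0,0,-0.008],[1,4.5,77,0,0,-0.008]]'
python3 nudge.py '[[0,0,0,0,0,0],[0,0,0,0,0,0],[0,0,0,0,0,0],[0,0,0,0,0,0],[0,0,0,0,0,0]]' 0 70
python3 - <<'E'
from h import *
s=arm.read_state(); print(s["tcp_pos"],s["contact_force"],s["gripper_width"])
E
```

```text
time: 38.55
tcp_pos: [483.5, 132.8, 100.7]
tool_rot: [-3.141, -0.002, 3.02]
contact_force: [0.6, -0.1, -0.2]
gripper_width: 50.1
grasp_force: 0.0
time: 38.97
tcp_pos: [485.9, 133.1, 104.1]
tool_rot: [-3.14, 0.004, 3.021]
contact_force: [-0.1, -5.6, 4.3]
gripper_width: 11.7
grasp_force: 68.2
[485.89200806 133.08891436 104.07011714] [-0.09515707 -5.58155113  4.3403919 ] 11.746174908151707
```

```bash

python3 nudge.py '[[0,2,-22,0,0,0],[0,6,-44,0,0,0],[0,12.6,-65,0,0,0],[0,21,-86,0,0,0],[0,31.6,-106,0,0,0]]'
python3 nudge.py '[[0,12.4,-18.5,0,0,0],[0,26.6,-35.7,0,0,0],[0,42.4,-51.4,0,0,0],[0,59.8,-65.4,0,0,0],[0,78.4,-77.7,0,0,0]]'
python3 nudge.py '[[0,10,-5.2,0,0,0],[0,19.8,-10.3,0,0,0],[0,30,-15,0,0,0],[0,40.5,-18.6,0,0,0],[0,40.5,-18.6,0,0,0]]'
python3 nudge.py '[[0,0,0,0,0,0],[0,0,0,0,0,0],[0,0,0,0,0,0],[0,0,0,0,0,0],[0,0,0,0,0,0]]'
python3 - <<'E'
from h import *
p=arm.read_state()["tcp_pos"]; d=p[:2]-np.array([485.9,133.1]); print(p,d@fx,d@fy)
c=arm.capture("top"); hsv=cv2.cvtColor(c["color"],cv2.COLOR_RGB2HSV).astype(int); H,S,V=np.moveaxis(hsv,2,0)
R=np.zeros(H.shape,bool); R[185:318,65:185]=1
for k in blobs((H>12)&(H<35)&(S>70)&(V>60)&R,80): print("brass px",cv2.boundingRect(k),cv2.contourArea(k))
c=arm.capture("side"); hsv=cv2.cvtColor(c["color"],cv2.COLOR_RGB2HSV).astype(int); H,S,V=np.moveaxis(hsv,2,0)
R=np.zeros(H.shape,bool); R[330:440,235:358]=1
for k in blobs((H>12)&(H<35)&(S>70)&(V>60)&R,80): print("side brass px",cv2.boundingRect(k),cv2.contourArea(k))
E
```

```text
time: 39.38
tcp_pos: [490.0, 162.4, 209.9]
tool_rot: [-3.136, 0.006, 3.019]
contact_force: [8.3, -9.2, -8.9]
gripper_width: 11.6
grasp_force: 68.1
time: 39.8
tcp_pos: [500.8, 237.6, 291.4]
tool_rot: [-3.132, 0.013, 3.018]
contact_force: [5.2, -18.0, 19.6]
gripper_width: 11.5
grasp_force: 71.3
time: 40.22
tcp_pos: [507.7, 283.3, 311.8]
tool_rot: [3.139, 0.017, 3.021]
contact_force: [6.4, -9.5, 21.9]
gripper_width: 11.3
grasp_force: 74.4
time: 40.63
tcp_pos: [507.5, 282.2, 311.4]
tool_rot: [3.139, 0.017, 3.021]
contact_force: [7.5, -9.0, 20.3]
gripper_width: 11.1
grasp_force: 74.2
[507.51378269 282.19344316 311.44267762] 3.3088205318386557 150.6156104245903
brass px (158, 185, 27, 8) 144.0
brass px (65, 185, 120, 133) 13716.5
side brass px (349, 401, 9, 39) 147.0
side brass px (306, 384, 38, 23) 517.0
side brass px (264, 366, 38, 22) 479.5
side brass px (235, 330, 17, 41) 312.0
```

```bash
cat > hop.py <<'E'
from h import *
P={"top":[(92,188),(183,200),(170,310),(70,297)],"side":[(255,335),(356,352),(338,428),(236,400)],
   "traytop":[(190,205),(258,218),(243,308),(170,298)]}
for n in ("top","side"):
    c=arm.capture(n); hsv=cv2.cvtColor(c["color"],cv2.COLOR_RGB2HSV).astype(int); H,S,V=np.moveaxis(hsv,2,0)
    m=(H>10)&(H<38)&(S>80)&(V>50)
    for q in P:
        if not q.endswith(n): continue
        R=np.zeros(H.shape,np.uint8); cv2.fillPoly(R,[np.array(P[q])],1)
        for k in blobs(m&(R>0),40):
            (u,v),(w,h),a=cv2.minAreaRect(k); print(q,(round(u),round(v)),round(w),round(h),cv2.contourArea(k), px2w(c,[(u,v)],28).round())
print("hopper centre",np.array([512,354])+110*fy)
E
python3 hop.py
```

```text
top (128, 248) 99 112 7803.5 [[546. 482.]]
traytop (187, 282) 75 39 1487.5 [[468. 344.]]
traytop (225, 258) 53 93 966.0 [[521. 260.]]
side (324, 395) 37 15 506.0 [[475. 443.]]
side (282, 377) 36 15 478.0 [[576. 410.]]
hopper centre [525.38673422 463.18239486]
```

```bash

python3 nudge.py '[[0,4,-1,0,0,0],[0,8,-2,0,0,0],[0,8,-2,0,0,0],[0,8,-2,0,0,0],[0,8,-2,0,0,0]]'
python3 nudge.py '[[0,0,0,0,0,0],[0,0,0,0,0,0],[0,0,0,0,0,0],[0,0,0,0,0,0],[0,0,0,0,0,0]]'
python3 hop.py
python3 nudge.py '[[0,-10,4,0,0,0],[0,-19,8,0,0,0],[0,-29,13,0,0,0],[0,-40,17,0,0,0],[0,-48.5,20.6,0,0,0]]'
python3 nudge.py '[[0,-18.6,12.3,0,0,0],[0,-36,26.3,0,0,0],[0,-51.8,42,0,0,0],[0,-66,59.2,0,0,0],[0,-78.4,77.7,0,0,0]]'
python3 nudge.py '[[0,-10.6,20,0,0,0],[0,-19,41,0,0,0],[0,-25.6,62,0,0,0],[0,-29.6,84,0,0,0],[0,-31.6,103,0,0,0]]'
python3 nudge.py '[[0,0,0,0,0,0],[0,0,0,0,0,0]]'
```

```text
time: 41.25
tcp_pos: [508.6, 289.8, 314.0]
tool_rot: [3.139, 0.018, 3.02]
contact_force: [7.7, -10.1, 23.3]
gripper_width: 11.1
grasp_force: 74.5
time: 41.67
tcp_pos: [508.7, 289.7, 314.0]
tool_rot: [3.139, 0.018, 3.02]
contact_force: [6.8, -10.0, 23.8]
gripper_width: 11.0
grasp_force: 74.5
top (128, 249) 100 112 7425.5 [[545. 483.]]
traytop (196, 275) 44 53 1208.0 [[483. 325.]]
traytop (224, 258) 55 93 981.5 [[521. 263.]]
side (324, 395) 37 15 506.0 [[475. 443.]]
side (282, 377) 36 15 478.0 [[576. 410.]]
hopper centre [525.38673422 463.18239486]
time: 42.18
tcp_pos: [502.2, 241.4, 291.2]
tool_rot: [3.14, 0.015, 3.019]
contact_force: [3.9, -9.3, 5.4]
gripper_width: 11.3
grasp_force: 75.7
time: 42.6
tcp_pos: [491.4, 164.3, 210.8]
tool_rot: [3.14, 0.009, 3.02]
contact_force: [15.6, 0.3, 0.2]
gripper_width: 10.5
grasp_force: 81.5
time: 43.02
tcp_pos: [486.4, 133.2, 106.0]
tool_rot: [3.141, 0.006, 3.019]
contact_force: [-10.6, 0.1, -0.3]
gripper_width: 11.1
grasp_force: 87.2
time: 43.18
tcp_pos: [483.6, 133.5, 105.3]
tool_rot: [-3.141, -0.001, 3.02]
contact_force: [-3.3, -2.7, -2.9]
gripper_width: 11.3
grasp_force: 88.0
```

Next I'll release the handle, back away and count the bars from above.

```bash

python3 nudge.py '[[0,0,0,0,0,0],[0,0,0,0,0,0],[0,0,0,0,0,0]]' 50 60
python3 nudge.py '[[0,0,-20,0,0,0],[0,0,-50,0,0,0],[0,0,-80,0,0,0],[0,0,-110,0,0,0],[0,0,-110,0,0,0]]'
python3 nudge.py '[[-10,-38,0,0,0,0],[-20,-76,0,0,0,0],[-30,-114,0,0,0,0],[-40,-152,0,0,0,0],[-50,-190,0,0,0,0]]' 0
python3 nudge.py '[[-10,-38,0,0,0,0],[-20,-76,0,0,0,0],[-30,-114,0,0,0,0],[-40,-152,0,0,0,0],[-50,-190,0,0,0,0]]'
python3 hop.py
python3 - <<'E'
from h import *
c=arm.capture("top"); g=c["color"].max(2).astype(int)
for k in blobs((g<70)&(np.indices(g.shape)[1]>255)&(np.indices(g.shape)[1]<291)&(np.indices(g.shape)[0]>225)&(np.indices(g.shape)[0]<305),40): print("handle",cv2.minAreaRect(k))
E
```

```text
time: 43.43
tcp_pos: [485.9, 135.1, 107.0]
tool_rot: [3.139, 0.004, 3.023]
contact_force: [0.2, 0.0, -0.5]
gripper_width: 46.7
grasp_force: 0.0
time: 43.85
tcp_pos: [488.2, 135.7, 222.5]
tool_rot: [3.136, 0.011, 3.023]
contact_force: [1.5, 0.1, -0.2]
gripper_width: 50.1
grasp_force: 0.0
time: 44.27
tcp_pos: [512.0, -61.7, 216.2]
tool_rot: [3.14, 0.003, 3.024]
contact_force: [0.7, 0.8, 0.6]
gripper_width: 0.1
grasp_force: 0.0
time: 44.68
tcp_pos: [538.9, -256.8, 215.9]
tool_rot: [3.141, 0.003, 3.023]
contact_force: [1.0, 0.3, -0.4]
gripper_width: -0.2
grasp_force: 0.0
top (143, 280) 16 37 526.0 [[473. 443.]]
top (102, 273) 16 37 549.0 [[490. 538.]]
top (160, 236) 15 36 503.0 [[575. 410.]]
top (113, 231) 16 37 516.5 [[588. 518.]]
side (324, 395) 37 15 506.0 [[475. 443.]]
side (282, 377) 36 15 478.0 [[576. 410.]]
hopper centre [525.38673422 463.18239486]
handle ((276.2600402832031, 266.6800231933594), (5.515431880950928, 59.821231842041016), 8.130102157592773)
```

All four bars are in the hopper, and the handle is back at its original pixel, so the tray is down. Now the lever.

```bash

python3 nudge.py '[[0,0,0,0,0,0.12],[0,0,0,0,0,0.24],[0,0,0,0,0,0.36],[0,0,0,0,0,0.48],[0,0,0,0,0,0.6]]'
python3 nudge.py '[[0,0,0,0,0,0.12],[0,0,0,0,0,0.17],[0,0,0,0,0,0.17]]'
python3 - <<'E'
from h import *
plan((658,-397,215,2.253),(658,-397,105,2.253),(593,-317.5,105,2.253))
E
```

```text
time: 45.25
tcp_pos: [538.7, -253.4, 215.6]
tool_rot: [3.139, 0.001, 2.418]
contact_force: [0.3, -0.2, -0.1]
gripper_width: -0.5
grasp_force: 0.0
time: 45.5
tcp_pos: [538.7, -253.5, 215.6]
tool_rot: [3.139, 0.0, 2.253]
contact_force: [0.3, 0.6, 0.3]
gripper_width: 0.2
grasp_force: 0.0
d [-186.6, 2.1, 0.7] rv [0.002, 0.0, -0.0] rows 4.5 yaw 2.25
d [0.0, -0.0, 110.0] rv [0.0, 0.0, 0.0] rows 2.6 yaw 2.25
d [102.7, -0.3, -0.0] rv [0.0, 0.0, 0.0] rows 2.5 yaw 2.25
```

```bash

python3 nudge.py '[[-37,0,0,0,0,0],[-74,0,0,0,0,0],[-111,1,0,0,0,0],[-148,2,0,0,0,0],[-186.6,2,0,0,0,0]]'
python3 nudge.py '[[0,0,30,0,0,0],[0,0,60,0,0,0],[0,0,90,0,0,0],[0,0,108,0,0,0],[0,0,108,0,0,0]]'
python3 nudge.py '[[0,0,0,0,0,0]]'
python3 - <<'E'
from h import *
plan((658,-397,105,2.253),(593,-317.5,105,2.253))
E
```

```text
time: 45.92
tcp_pos: [659.0, -398.3, 215.8]
tool_rot: [3.139, 0.001, 2.256]
contact_force: [1.5, -0.8, 1.0]
gripper_width: 0.1
grasp_force: 0.0
time: 46.33
tcp_pos: [655.2, -395.6, 101.3]
tool_rot: [-3.141, -0.008, 2.255]
contact_force: [-0.1, 0.4, 0.0]
gripper_width: -0.3
grasp_force: 0.0
time: 46.42
tcp_pos: [657.2, -397.1, 106.3]
tool_rot: [3.14, -0.003, 2.254]
contact_force: [-0.5, -0.6, 0.1]
gripper_width: -0.1
grasp_force: 0.0
d [-0.4, 0.7, 1.3] rv [0.001, -0.003, 0.001] rows 0.0 yaw 2.25
d [102.7, -0.3, -0.0] rv [0.0, 0.0, 0.0] rows 2.5 yaw 2.25
```

```bash

python3 nudge.py '[[15,0,0,0,0,0],[30,0,0,0,0,0],[45,0,0,0,0,0],[60,0,0,0,0,0],[75,0,0,0,0,0]]'
python3 nudge.py '[[10,0,0,0,0,0],[20,0,0,0,0,0],[27,0,0,0,0,0],[27,0,0,0,0,0]]'
python3 - <<'E'
from h import *
cent={}
for n,roi in(("top",(170,260,450,540)),("side",(105,170,270,345))):
    c=arm.capture(n); hsv=cv2.cvtColor(c["color"],cv2.COLOR_RGB2HSV); m=((hsv[...,0]<6)|(hsv[...,0]>174))&(hsv[...,1]>150)&(hsv[...,2]>60)
    M=np.zeros_like(m); M[roi[0]:roi[1],roi[2]:roi[3]]=1
    cent[n]=[(c,cv2.minEnclosingCircle(k)[0]) for k in blobs(m&M,8)]; print(n,[q[1] for q in cent[n]])
if all(cent.values()):
    k=tri([cent["top"][0],cent["side"][0]]); print("knob",k,(k[:2]-[606,-333])@[-.63,.776])
E
```

```text
time: 46.83
tcp_pos: [612.2, -340.4, 110.9]
tool_rot: [3.138, 0.005, 2.253]
contact_force: [0.5, -0.1, -0.5]
gripper_width: 0.1
grasp_force: 0.4
time: 47.17
tcp_pos: [594.7, -319.1, 110.1]
tool_rot: [3.138, 0.004, 2.253]
contact_force: [0.2, -0.3, 1.0]
gripper_width: 0.3
grasp_force: 0.0
top [(476.9090881347656, 222.0)]
side [(317.5, 145.35714721679688)]
knob [ 580.5558128  -296.53106226  111.75281517] 44.32973362202725
```

```bash

python3 nudge.py '[[-15,0,0,0,0,0],[-35,0,-10,0,0,0],[-40,0,-50,0,0,0],[-40,0,-90,0,0,0],[-40,0,-110,0,0,0]]'
python3 nudge.py '[[-10,35,0,0,0,0],[-20,70,0,0,0,0],[-20,70,0,0,0,0],[-20,70,0,0,0,0]]'
python3 hop.py
python3 - <<'E'
from h import *
cent={}
for n,roi in(("top",(170,260,450,540)),("side",(105,170,270,345))):
    c=arm.capture(n); hsv=cv2.cvtColor(c["color"],cv2.COLOR_RGB2HSV); m=((hsv[...,0]<6)|(hsv[...,0]>174))&(hsv[...,1]>150)&(hsv[...,2]>60)
    M=np.zeros_like(m); M[roi[0]:roi[1],roi[2]:roi[3]]=1
    cent[n]=[(c,cv2.minEnclosingCircle(k)[0]) for k in blobs(m&M,8)]; print(n,[q[1] for q in cent[n]])
if all(cent.values()):
    k=tri([cent["top"][0],cent["side"][0]]); print("knob",k,(k[:2]-[606,-333])@[-.63,.776])
print(arm.read_state()["contact_force"])
E
```

```text
time: 47.68
tcp_pos: [620.3, -352.1, 222.1]
tool_rot: [3.138, 0.005, 2.252]
contact_force: [0.9, 0.3, 1.1]
gripper_width: 0.4
grasp_force: 0.0
time: 48.02
tcp_pos: [687.0, -321.1, 216.2]
tool_rot: [3.14, -0.001, 2.254]
contact_force: [-1.3, -0.9, -0.2]
gripper_width: -0.1
grasp_force: 0.0
top (143, 280) 16 37 524.0 [[473. 443.]]
top (102, 273) 16 37 551.0 [[490. 538.]]
top (160, 236) 15 36 504.0 [[575. 410.]]
top (113, 231) 16 37 518.5 [[588. 518.]]
side (324, 395) 37 15 506.0 [[475. 443.]]
side (282, 377) 36 15 478.0 [[576. 410.]]
hopper centre [525.38673422 463.18239486]
top []
side [(317.5, 145.5)]
[ 0.06732337 -0.03743009 -0.03676914]
```

```bash
python3 -c "
from workcell import arm
print(arm.close_job())"
```

```text
the job is handed in; nothing more can be done
None
```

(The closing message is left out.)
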